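# Set up the trimming jig

## Task

Get the trimming jig ready for the next cut: first use the T-handled driver to turn the slotted screws of the two end clamps anticlockwise until their arms are swung fully out of the way, then sweep every offcut off the green mat into the grey tray with the bench brush (not with the fingers) and stand the brush back on the table, clear of the jig and its tray. Next lay the straightedge flat on the mat, between the two end clamps and flush along the base board's edge that faces the tray, let go of it, and with the driver turn both end clamps clockwise to their stops over it; the two back clamps must also be turned clockwise to their stops over the base board, at any time. Turn the clamps only with the driver, never with the fingers, finish with it back in its stand, and leave the paint pots and the bamboo pot undisturbed.

Things in the scene. Friction and masses are not known exactly. Their poses are not given: they have to be found in the camera images.
- jig: trimming jig, fixed: plywood board with green cutting mat, top at z = 24 mm; origin at table height. Its x runs along its 280 mm length (roughly away from the robot), y towards the grey tray (roughly to the left). Board: jig x -140..140, y -170..90 mm. Fence blocks, 6 mm high, at y = -119 mm back the base board; two pins, 6 mm high, stand at its ends
- tray (a point): centre of the floor of the grey offcut tray joined to the jig's +y end; axes as the jig's. Inside 272 mm along x, 110 mm along y (jig y 90..200 mm); floor 4 mm above the table, 20 mm below the mat; walls 45 mm high on three sides, open towards the mat, so that things pushed over the mat's edge drop in
- board_edge (a point): the loose wooden base board being trimmed, 180 (x) x 80 (y) x 6 mm, lies on the mat against the fence, its x along the jig's x; this point is the middle of its long edge that faces the tray, at its underside. Axes as the base board's (x along the edge, y out of it towards the tray). 0.12 kg
- straightedge: aluminium straightedge, plate 170 (x) x 56 (y) x 6 mm with both long edges straight and alike; on it a grip rib along the middle, 90 long x 12 wide, from 6 to 30 mm above the underside. Origin at the centre of the underside. 0.25 kg
- brush: bench brush standing on its stiff bristles: wooden back 140 (x) x 32 (y) mm from 30 to 54 mm above the origin, bristle block 130 x 28 mm from 0 to 30 mm. Origin at the centre of the bristles' lower face; 0.16 kg
- driver: T-handled slot driver, 86 mm high, upright in its stand: blade 28 (x) x 4 (y) mm, 12 mm high, at the bottom; round shank 11 mm; wooden cross handle 70 (x) x 16 (y) mm from 62 to 86 mm above the tip. Origin at the middle of the blade's tip, z up the shank; half-turn symmetric. 0.12 kg
- stand: wooden driver stand, fixed, origin on the table under its centre: block 54 (x) x 30 (y) x 66 mm high with an upright slot 34 (x) x 15 (y) mm, open at the top, floor 2 mm above the table. The driver hangs in it, blade and handle along the stand's x, the handle's underside resting on the stand's top, its tip 4 mm above the table
- clamp_near (a joint): clamp at the near end (jig x -118, y -4 mm); closed, its dark steel arm points along jig +x over the straightedge's end. Value: 0 = swung fully away, grows when turned CLOCKWISE seen from above, 1.45 rad = stop (closed). Friction 0.12 N m; stays where left. Arm 18 mm wide, its underside 8 mm above the mat, 6 mm thick and reaching 55 mm from the screw
- clamp_near_head (a point): near clamp: centre of the top of its steel slotted screw head (36 mm across; slot 8 mm wide, 6 mm deep, open at both ends). z is up; x runs along both the slot and the arm, towards the arm's tip. 46 mm above the table
- clamp_far (a joint): clamp at the far end (jig x 118, y -4 mm); closed, its dark steel arm points along jig -x over the straightedge's end. Value: 0 = swung fully away, grows when turned CLOCKWISE seen from above, 1.45 rad = stop (closed). Friction 0.12 N m; stays where left. Arm 18 mm wide, its underside 8 mm above the mat, 6 mm thick and reaching 55 mm from the screw
- clamp_far_head (a point): far clamp: centre of the top of its steel slotted screw head (36 mm across; slot 8 mm wide, 6 mm deep, open at both ends). z is up; x runs along both the slot and the arm, towards the arm's tip. 46 mm above the table
- clamp_back1 (a joint): back clamp nearer the robot (jig x -55, y -136 mm); closed, its dark steel arm points along jig +y over the base board. Value: 0 = swung fully away, grows when turned CLOCKWISE seen from above, 1.45 rad = stop (closed). Friction 0.12 N m; stays where left. Arm 18 mm wide, its underside 8 mm above the mat, 6 mm thick and reaching 55 mm from the screw
- clamp_back1_head (a point): back1 clamp: centre of the top of its steel slotted screw head (36 mm across; slot 8 mm wide, 6 mm deep, open at both ends). z is up; x runs along both the slot and the arm, towards the arm's tip. 46 mm above the table
- clamp_back2 (a joint): back clamp farther from the robot (jig x 55, y -136 mm); closed, its dark steel arm points along jig +y over the base board. Value: 0 = swung fully away, grows when turned CLOCKWISE seen from above, 1.45 rad = stop (closed). Friction 0.12 N m; stays where left. Arm 18 mm wide, its underside 8 mm above the mat, 6 mm thick and reaching 55 mm from the screw
- clamp_back2_head (a point): back2 clamp: centre of the top of its steel slotted screw head (36 mm across; slot 8 mm wide, 6 mm deep, open at both ends). z is up; x runs along both the slot and the arm, towards the arm's tip. 46 mm above the table
- offcut1: loose wooden offcut 44 x 26 x 18 mm, 25 g, origin at the centre of its underside as it first lies; may be absent
- offcut2: loose wooden offcut 34 x 34 x 18 mm, 25 g, origin at the centre of its underside as it first lies; may be absent
- offcut3: loose wooden offcut 40 x 30 x 18 mm, 25 g, origin at the centre of its underside as it first lies; may be absent
- offcut4: loose wooden offcut 48 x 22 x 18 mm, 25 g, origin at the centre of its underside as it first lies; may be absent
- offcut5: loose wooden offcut 36 x 28 x 18 mm, 25 g, origin at the centre of its underside as it first lies; may be absent
- offcut6: loose wooden offcut 30 x 30 x 18 mm, 25 g, origin at the centre of its underside as it first lies; may be absent
- pot_a: paint pot, 36 mm wide, 55 mm high; bystander, origin at the centre of its underside
- pot_b: second paint pot, same size; bystander
- bamboo_pot: lidded bamboo pot, 88 mm wide, 85 mm high; bystander, origin at the centre of its underside

How it is judged:
By the outcome, as a careful person would: the job done as asked, in the order asked, and still so for the second after the job is handed in, with the robot touching nothing.
Of offcut1, offcut2, offcut3, offcut4, offcut5, offcut6 only 3 to 6 are there at a start; the rules pass over those that are not, and their reading is None.
At some moment in a run one of offcut1, offcut2, offcut3, offcut4, offcut5, offcut6 may be knocked a few centimetres aside while the robot is not near it.
It also fails if it takes over 210 s, if anything falls off the work surface, if the arm or the gripper's body presses on something with over 40 N, if the wrist force passes 120 N, or if a joint passes its speed limit or range.

## Robot

A 6-joint arm with a two-finger parallel gripper is mounted at the origin on the work surface. World frame = base frame: x ahead of the robot, y to its left, z up, the work surface at z = 0. Lengths are in m, angles in rad, forces in N, time in s.
With the tool pointing down it reaches from about 0.425 to 0.95 m from the base axis. Payload 3.5 kg.
Tool frame: the origin (TCP) lies at the very end of the fingers, on their centre line; the grasp point (between the pads) lies 19 mm behind it; z points along the fingers, y is the direction in which the jaws open and shut (so a half turn about z gives the same grasp; the last joint's range is limited). The gripper opens to 85 mm and grips with 20 to 120 N. Pads are 22 mm wide; open, the fingers measure 114 mm over their backs; the gripper's body (76 mm by 85 mm) begins 54 mm behind the grasp point. The pads swing forward as they close: fully open they stand 13 mm farther back than shut.
Start: joints at [-1.393, 0.286, 1.577, -0, 1.279, -0.15], TCP at [0.217, -0.639, 0.231] pointing down, gripper open.
Joint ranges: [-2.77, 2.77], [-0.9, 2.22], [0.21, 2.48], [-1.53, 4.67], [0.24, 2.81], [-2.84, 2.84]. Speed limits (rad/s): [2.79, 2.79, 3.14, 3.14, 3.14, 3.14].

## Interface

Orientations are given as a unit quaternion [x, y, z, w].
In Python, from plant import get_state, read_camera, get_calibration, ticket, search_frame, cut_out, pinpoint gives the robot as it stands.
- The arm moves only by the tool move_arm, never from a script. Its argument "plan" is a list that holds one entry, the list of rows, each a list of 7 numbers: the turn, a rotation vector about the tool's x, y, z in degrees, then the shift along the tool's x, y, z in m, then the finger opening in m, from 0 to 0.0854. In form: [[[ax, ay, az, x, y, z, hand], ...]]. A call has exactly 5 rows; each row is the pose to reach, as a shift and turn from the pose measured when the call began, along the tool's axes at that moment; what a row does not reach only later rows make up. A row lasts 1/8 s, in which the tool goes at most 62.5 mm and 10.7 degrees, less where a joint would pass 70% of its speed; a pose out of reach is approached as far as the arm can. A call with a gripper value outside its range is refused whole. The fingers move at their own pace and stop on an object; "force" is the grip in N (left out, the last holds). Time passes only in rows, so rows that repeat a pose let the fingers close, or fill a call up. It gives the time, the measured TCP pose, the force and the opening at its end, in the units of the state.
- get_state(): the state, without advancing time (a new reading comes with each control period).
- read_camera(name): name is "scene" or "top" or "wrist"; returns the picture (420x560x3 uint8, red, green, blue); there is no depth.
- get_calibration(name): a dict with "mtx" (3x3 intrinsics, pixels), "dist_coeffs" ([k1, k2, p1, p2, k3] as OpenCV has them; the pictures are not rectified), "extrinsics" (4x4, takes a point from camera to world coordinates); the wrist camera has in their place "hand_eye" (4x4, takes a point from camera to tool coordinates, whose origin is the TCP and whose axes are the flange's). Camera axes: x right, y up, looking along -z (the intrinsics and any distortion apply to the point x, -y, -z); pixel columns grow to the right and rows downward; lengths in m; the calibration is good to about 2 mm. A picture is of the moment at which its call begins: read the wrist's pose just before it. get_calibration takes no time and is no camera call.
- ticket.sign_off(): hands the job in, once; it reports no verdict.
Trained networks look in the newest picture that a camera, given by its name, has taken for a name from the list of things; names that differ only in an ending like _2 or _b are one class to them, and where a whole thing is asked for, a point or a joint stands for the part that bears it (a point fixed in the world has none). Each returns a list of dicts, best first, with "p" (0 to 1); they miss things now and then, are a little off and sometimes report something else, mostly with a low value. They report only what shows in the picture. A call takes as long as a camera call.
- search_frame(camera, query): "centre" ([column, row] in pixels, amid what is visible of it).
- cut_out(camera, query): "pixels" (420x560 bool, what is visible of it) and "centre" ([column, row] in pixels, amid what is visible of it).
- pinpoint(camera, query): "centre" ([column, row] in pixels: a listed point, or the origin of a listed thing).
The state is a dict: "time": time; "qpos": joint angles; "dq": joint speeds; "joint_efforts": joint torques, N m; "eef_pos": TCP position; "tcp_rot": TCP orientation; "contact_force": force on the tool from outside, world axes, zero at the start; "wrist_torque": the same for the moment, N m; "opening": opening from 0.0 (shut) to 1.0 (fully open).
Only numpy, scipy, OpenCV 4.12 (cv2) and the standard library are available. Lean on these libraries where they do the work, as an engineer would, in place of code of your own. Each camera call takes 0.05 s, during which the arm holds its last target.

## Working session

There is one attempt and no reset: what is moved stays moved. The work goes in short steps, Python scripts to look and compute and a tool call to move; the robot and the scene stay as the last step left them, time stands still between calls to the robot, and variables do not carry over. Pictures are saved under pics/ and viewed, and the job is handed in when it is done.

Besides the shell and the picture viewer there is one more tool, called after ">>>" as name(argument=value, ...), one argument or row to a line, values as JSON. move_arm: Moves the arm, as the interface text tells. Its arguments: {"type":"object","properties":{"plan":{"type":"array","items":{"type":"array","items":{"type":"array","items":{"type":"number"}}}},"force":{"type":"number"}},"required":["plan"]}

```bash
ls -la; mkdir -p pics
python3 - <<'E'
from plant import *
import cv2,numpy as np
s=get_state(); print(s)
for c in ["scene","top","wrist"]:
    im=read_camera(c); cv2.imwrite(f"pics/{c}0.png",im[:,:,::-1])
    k=get_calibration(c); print(c,{a:np.round(np.array(b),4).tolist() for a,b in k.items()})
E
```

```text
total 12
drwxr-xr-x  3 agent agent 4096 Dec  7 06:17 .
drwxr-xr-x 23 root  root  4096 Dec  7 06:17 ..
drwxr-xr-x  2 agent agent 4096 Dec  7 06:17 pics
{'time': 0.0, 'qpos': array([-1.39301455e+00,  2.87174219e-01,  1.57816809e+00,  3.40109645e-06,
        1.27858977e+00, -1.50000148e-01]), 'dq': array([-1.76170804e-03, -3.14721148e-05, -9.09212926e-04, -5.39254284e-04,
       -2.60238570e-03, -6.33857318e-04]), 'joint_efforts': array([ 7.06992741e-04, -4.05976439e+01, -2.92623031e+01, -5.22754772e-05,
        5.81347893e-03, -3.92203731e-06]), 'eef_pos': array([ 0.21722444, -0.63840486,  0.22994629]), 'tcp_rot': array([ 9.86599316e-01,  1.63157660e-01, -1.46199969e-05, -1.16962153e-03]), 'contact_force': array([-0.06400666,  0.19762665,  0.51296612]), 'wrist_torque': array([-0.0065684 , -0.01092476,  0.03465195]), 'opening': 1.0004876784898213}
scene {'mtx': [[412.8954, 0.0, 285.6364], [0.0, 412.8954, 208.6326], [0.0, 0.0, 1.0]], 'dist_coeffs': [0.0219, 0.0, 0.0, 0.0, 0.0], 'extrinsics': [[0.8477, -0.4401, 0.2962, 0.8602], [0.5304, 0.7138, -0.4573, -0.5038], [-0.0101, 0.5448, 0.8385, 0.8821], [0.0, 0.0, 0.0, 1.0]]}
top {'mtx': [[512.2914, 0.0, 278.2664], [0.0, 512.2914, 209.34], [0.0, 0.0, 1.0]], 'dist_coeffs': [-0.1795, 0.0, 0.0, 0.0, 0.0], 'extrinsics': [[0.0191, 0.9901, -0.1388, 0.3792], [-0.9998, 0.0192, -0.0007, -0.0219], [0.002, 0.1388, 0.9903, 1.2997], [0.0, 0.0, 0.0, 1.0]]}
wrist {'mtx': [[295.984, 0.0, 282.2585], [0.0, 295.984, 213.2313], [0.0, 0.0, 1.0]], 'dist_coeffs': [0.0118, 0.0, 0.0, 0.0, 0.0], 'hand_eye': [[-0.0001, 0.9476, 0.3195, 0.0821], [1.0, 0.0, 0.0002, -0.0003], [0.0001, 0.3195, -0.9476, -0.1422], [0.0, 0.0, 0.0, 1.0]]}
```

```bash
cat > h.py <<'E'
from plant import *
import cv2,numpy as np
from scipy.spatial.transform import Rotation as R
np.set_printoptions(precision=4,suppress=True)
def cam(c,st=None):
    k=get_calibration(c)
    K=np.array(k['mtx']);d=np.array(k['dist_coeffs'])
    if c=='wrist':
        s=st or get_state()
        T=np.eye(4);T[:3,:3]=R.from_quat(s['tcp_rot']).as_matrix();T[:3,3]=s['eef_pos']
        E=T@np.array(k['hand_eye'])
    else: E=np.array(k['extrinsics'])
    return K,d,E
def ray(C,px):
    K,d,E=C
    u=cv2.undistortPoints(np.array(px,float).reshape(-1,1,2),K,d).reshape(-1,2)
    v=np.c_[u[:,0],-u[:,1],-np.ones(len(u))]@E[:3,:3].T
    return E[:3,3],v
def at_z(C,px,z):
    o,v=ray(C,px); return o+v*((z-o[2])/v[:,2])[:,None]
def proj(C,P):
    K,d,E=C
    p=(np.atleast_2d(P)-E[:3,3])@E[:3,:3]
    p=p*[1,-1,-1]
    return cv2.projectPoints(p.reshape(-1,1,3),np.zeros(3),np.zeros(3),K,d)[0].reshape(-1,2)
def snap(c,name):
    s=get_state(); im=read_camera(c); cv2.imwrite(f"pics/{name}.png",im[:,:,::-1]); return cam(c,s),im
def fwd(yaw):  # tool pointing down, tool x axis at yaw
    return np.array([[np.cos(yaw),np.sin(yaw),0],[np.sin(yaw),-np.cos(yaw),0],[0,0,-1]])
def rel(pos,yaw,tilt=None):
    """rows: move to TCP world pos with tool-x heading yaw (tool down)"""
    s=get_state(); R0=R.from_quat(s['tcp_rot']).as_matrix(); p0=s['eef_pos']
    Rt=fwd(yaw)
    rv=R.from_matrix(R0.T@Rt).as_rotvec(degrees=True)
    sh=R0.T@(np.array(pos)-p0)
    return np.round(rv,2),np.round(sh,4)
def yawnow():
    x=R.from_quat(get_state()['tcp_rot']).as_matrix()[:,0]; return np.arctan2(x[1],x[0])
E
python3 - <<'E'
from h import *
Z=dict(clamp_near_head=.046,clamp_far_head=.046,clamp_back1_head=.046,clamp_back2_head=.046,board_edge=.024,tray=.004,straightedge=0,brush=0,driver=.004,stand=0,offcut1=.024,pot_a=0,bamboo_pot=0,jig=0)
for c in ["top","scene"]:
    C,_=snap(c,c+"1")
    for q,z in Z.items():
        for r in pinpoint(c,q)[:4]:
            if r['p']>.2: print(c,q,round(r['p'],2),np.round(r['centre'],1),at_z(C,r['centre'],z)[0])
print(get_state()['time'])
E
```

```text
top clamp_near_head 0.68 [280.4 253.3] [ 0.4465 -0.0283  0.046 ]
top clamp_near_head 0.5 [396.1 193.2] [ 0.6015 -0.3157  0.046 ]
top clamp_far_head 0.76 [285.1 157.1] [ 0.6877 -0.0356  0.046 ]
top clamp_back1_head 0.68 [332.5 226.6] [ 0.5145 -0.1555  0.046 ]
top clamp_back1_head 0.53 [253.8 180.1] [0.6273 0.0414 0.046 ]
top clamp_back2_head 0.82 [336.2 185.1] [ 0.6188 -0.1644  0.046 ]
top clamp_back2_head 0.25 [394.6 261.4] [ 0.4309 -0.3102  0.046 ]
top board_edge 0.67 [287.2 208.5] [ 0.5606 -0.0434  0.024 ]
top tray 0.95 [221.7 204.2] [0.5713 0.1242 0.004 ]
top straightedge 0.64 [398.4 260.2] [ 0.436  -0.3307  0.    ]
top brush 0.6 [114.5 247.8] [0.4528 0.4004 0.    ]
top driver 0.79 [397.3 197.7] [ 0.5972 -0.3285  0.004 ]
top stand 0.67 [394.6 192.5] [ 0.6114 -0.3225  0.    ]
top stand 0.47 [113.9 246.2] [0.4569 0.4022 0.    ]
top offcut1 0.65 [253.9 182.7] [0.625  0.0421 0.024 ]
top offcut1 0.56 [269.1 180.9] [0.6303 0.0036 0.024 ]
top offcut1 0.55 [399.9 197.4] [ 0.5947 -0.3306  0.024 ]
top offcut1 0.52 [253.8 199.3] [0.5824 0.0412 0.024 ]
top pot_a 0.78 [137.7 174.1] [0.6476 0.3
[... 1233 characters left out ...]
    ]
scene offcut1 0.62 [319.5 212.9] [ 0.6346 -0.0027  0.024 ]
scene offcut1 0.61 [310.8 193. ] [0.5864 0.0379 0.024 ]
scene offcut1 0.49 [326.4 198.2] [0.6278 0.0446 0.024 ]
scene offcut1 0.35 [162.1 357.1] [ 0.5345 -0.4672  0.024 ]
scene pot_a 0.56 [363.  137.5] [ 0.6082  0.2988 -0.    ]
scene pot_a 0.49 [379.5 130.5] [ 0.6367  0.3479 -0.    ]
scene pot_a 0.49 [251.  184.5] [ 0.43   -0.0062  0.    ]
scene bamboo_pot 0.92 [164.6 359.4] [ 0.5329 -0.467   0.    ]
scene bamboo_pot 0.48 [281.5 252.6] [ 0.6065 -0.1338  0.    ]
scene jig 0.71 [291.9 211.1] [ 0.5661 -0.0207  0.    ]
scene jig 0.62 [291.8 215.3] [ 0.5725 -0.0315  0.    ]
scene jig 0.45 [242.8 231.8] [ 0.495  -0.1357  0.    ]
1.65
```

```bash
python3 - <<'E'
import cv2
a=cv2.imread('pics/top1.png')[140:275,185:425]; cv2.imwrite('pics/z1.png',cv2.resize(a,None,fx=3.3,fy=3.3,interpolation=cv2.INTER_CUBIC))
a=cv2.imread('pics/scene1.png')[120:340,190:400]; cv2.imwrite('pics/z2.png',cv2.resize(a,None,fx=2.7,fy=2.7,interpolation=cv2.INTER_CUBIC))
E
python3 - <<'E'
from h import *
print(rel([.600,-.327,.20],np.radians(20)))
E
```

```text
(array([ 0.  ,  0.  , -1.22]), array([ 0.4628, -0.1722,  0.0313]))
```

>>> move_arm(
  plan=[
    [[0,0,-1.2,0.463,-0.172,0.031,0.0854],[0,0,-1.2,0.463,-0.172,0.031,0.0854],[0,0,-1.2,0.463,-0.172,0.031,0.0854],[0,0,-1.2,0.463,-0.172,0.031,0.0854],[0,0,-1.2,0.463,-0.172,0.031,0.0854]],
  ],
)

```text
time: 2.28
eef_pos: [0.4606, -0.4407, 0.2119]
tcp_rot: [0.985, 0.173, 0.0, 0.0]
contact_force: [-0.5, -1.2, 0.8]
opening: 0.997
```

Run:
```python
from h import *
print(rel([.600,-.327,.20],np.radians(20)), get_state()['eef_pos'])
```

```text
(array([ 0.04, -0.01, -0.03]), array([ 0.1699, -0.0593,  0.0119])) [ 0.4606 -0.4407  0.2119]
```

>>> move_arm(
  plan=[
    [[0,0,0,0.17,-0.059,0.012,0.0854],[0,0,0,0.17,-0.059,0.012,0.0854],[0,0,0,0.17,-0.059,0.012,0.0854],[0,0,0,0.17,-0.059,0.012,0.0854],[0,0,0,0.17,-0.059,0.012,0.0854]],
  ],
)

```text
time: 2.9
eef_pos: [0.6, -0.3273, 0.1998]
tcp_rot: [0.985, 0.174, -0.0, 0.0]
contact_force: [-0.7, -0.3, -0.2]
opening: 0.999
```

Run:
```python
from h import *
C,im=snap('wrist','w2')
print(get_state()['eef_pos'],yawnow()*57.3)
for q,z in dict(driver=.004,stand=0.0).items():
    for r in pinpoint('wrist',q)[:3]: print(q,round(r['p'],2),r['centre'],at_z(C,r['centre'],z)[0])
r=cut_out('wrist','driver')[0]
m=r['pixels'];ys,xs=np.nonzero(m);print(r['p'],r['centre'],m.sum(),cv2.minAreaRect(np.c_[xs,ys].astype(np.float32)))
```

```text
[ 0.5996 -0.3279  0.1999] 19.931165907966797
driver 0.84 [277.4, 189.2] [ 0.596  -0.3225  0.004 ]
stand 0.97 [280.9, 188.0] [ 0.5978 -0.3262  0.    ]
stand 0.24 [277.8, 192.5] [ 0.5914 -0.3246  0.    ]
0.7 [278.8, 206.5] 1306 ((279.76373291015625, 204.99269104003906), (76.22059631347656, 18.07636070251465), 88.40885925292969)
```

```bash
cat >> h.py <<'E'
from scipy.optimize import minimize
def boxpts(x0,x1,y0,y1,z0,z1):
    return np.array([[x,y,z] for x in(x0,x1) for y in(y0,y1) for z in(z0,z1)],float)
def render(C,boxes,p,shape=(420,560)):
    c,s=np.cos(p[2]),np.sin(p[2]); M=np.array([[c,-s,0],[s,c,0],[0,0,1]])
    m=np.zeros(shape,np.uint8)
    for b in boxes:
        q=proj(C,b@M.T+[p[0],p[1],0])
        h=cv2.convexHull((q*16).astype(np.int32).reshape(-1,1,2))
        cv2.fillConvexPoly(m,h,255,lineType=cv2.LINE_AA,shift=4)
    return m/255.
def fit(C,boxes,mask,p0,valid=None):
    mask=mask.astype(float); v=np.ones_like(mask) if valid is None else valid
    def f(p):
        q=[p[0]*.01,p[1]*.01,p[2]*.1]; r=render(C,boxes,q)
        return (np.abs(r-mask)*v).sum()/mask.sum()
    x0=np.array([p0[0]*100,p0[1]*100,p0[2]*10])
    sx=np.vstack([x0]+[x0+d for d in np.diag([.6,.6,1.])])
    r=minimize(f,x0,method='Nelder-Mead',options=dict(initial_simplex=sx,xatol=.003,fatol=1e-4))
    sx=np.vstack([r.x]+[r.x+d for d in np.diag([-.2,.2,-.4])])
    r=minimize(f,r.x,method='Nelder-Mead',options=dict(initial_simplex=sx,xatol=.003,fatol=1e-4))
    return np.array([r.x[0]*.01,r.x[1]*.01,r.x[2]*.1]),r.fun
E
python3 - <<'E'
from h import *
s=get_state(); C,im=snap('wrist','w3')
m=cut_out('wrist','driver')[0]['pixels']
hb=[boxpts(-.035,.035,-.008,.008,.066,.090)]
p,f=fit(C,hb,m,[.598,-.325,.35]);print(p,np.degrees(p[2]),f)
ov=im.copy(); r=render(C,hb,p)>.5; ov[m]=(255,0,0); e=cv2.Canny((r*255).astype(np.uint8),50,100)>0; ov[e]=(0,255,255)
cv2.imwrite('pics/ov3.png',cv2.resize(ov[130:270,200:360,::-1],None,fx=4,fy=4))
# stand by color mask
ms=cut_out('wrist','stand')
for r in ms[:1]:
    mm=r['pixels']|m; print(r['p'],mm.sum())
    sb=[boxpts(-.027,.027,-.015,.015,0,.066)]+hb
    print(fit(C,sb,mm,p))
print(rel([p[0],p[1],.072],p[2]))
E
```

```text
[ 0.5993 -0.3253  0.3868] 22.16066676824348 0.1467418276747422
0.97 3793
(array([ 0.6102, -0.3231,  0.3263]), np.float64(0.3896434608644406))
(array([ 0.05, -0.02, -2.28]), array([ 0.0007, -0.0029,  0.1281]))
```

>>> move_arm(
  plan=[
    [[0,0,-2.2,0.0005,-0.003,0.09,0.06],[0,0,-2.2,0.0005,-0.003,0.11,0.05],[0,0,-2.2,0.0005,-0.003,0.129,0.05],[0,0,-2.2,0.0005,-0.003,0.129,0.04],[0,0,-2.2,0.0005,-0.003,0.129,0.04]],
  ],
)

```text
time: 3.88
eef_pos: [0.6007, -0.3265, 0.074]
tcp_rot: [0.982, 0.191, 0.002, 0.002]
contact_force: [0.4, -0.2, 0.1]
opening: 0.468
```

>>> move_arm(
  plan=[
    [[0,0,0,0,0,0,0.005],[0,0,0,0,0,0,0.005],[0,0,0,0,0,0,0.005],[0,0,0,0,0,0,0.005],[0,0,0,0,0,0,0.005]],
  ],
  force=80,
)

```text
time: 4.5
eef_pos: [0.602, -0.3272, 0.0774]
tcp_rot: [0.981, 0.191, 0.003, 0.004]
contact_force: [-1.9, 1.1, 6.3]
opening: 0.162
```

>>> move_arm(
  plan=[
    [[0,0,0,0,0,-0.02,0.005],[0,0,0,0,0,-0.04,0.005],[0,0,0,0,0,-0.06,0.005],[0,0,0,0,0,-0.09,0.005],[0,0,0,0,0,-0.11,0.005]],
  ],
)

```text
time: 5.12
eef_pos: [0.6018, -0.327, 0.1905]
tcp_rot: [0.981, 0.191, 0.004, 0.005]
contact_force: [-0.3, 0.2, -1.6]
opening: 0.16
```

Run:
```python
from h import *
s=get_state();print(s['eef_pos'],s['contact_force'],s['wrist_torque'],s['opening'],R.from_quat(s['tcp_rot']).as_matrix())
snap('wrist','w4');snap('scene','s4')
a=cv2.imread('pics/s4.png')[140:400,100:380]; cv2.imwrite('pics/z4.png',cv2.resize(a,None,fx=2.3,fy=2.3,interpolation=cv2.INTER_CUBIC))
```

```text
[ 0.6018 -0.327   0.1905] [-0.253   0.1885 -1.6376] [0.0149 0.0127 0.0139] 0.16045882485761206 [[ 0.9267  0.3757  0.0102]
 [ 0.3758 -0.9267 -0.0076]
 [ 0.0066  0.0108 -0.9999]]
```

Run:
```python
from h import *
im=cv2.imread('pics/w4.png')
cv2.imwrite('pics/z5.png',cv2.resize(im[190:360,200:370],None,fx=3.5,fy=3.5,interpolation=cv2.INTER_CUBIC))
k=get_calibration('wrist');C=(np.array(k['mtx']),np.array(k['dist_coeffs']),np.array(k['hand_eye']))
for top in (-.019,-.0126,-.006):
  for xc in (-.004,0,.004):
    b=boxpts(-.035+xc,.035+xc,-.008,.008,top,top+.024)
    q=proj(C,b); print(top,xc,np.round(q[[0,2,4,6,1,5]]).tolist())
```

```text
-0.019 -0.004 [[268.0, 357.0], [298.0, 357.0], [265.0, 233.0], [301.0, 233.0], [270.0, 326.0], [268.0, 216.0]]
-0.019 0 [[268.0, 351.0], [298.0, 351.0], [265.0, 225.0], [301.0, 225.0], [269.0, 320.0], [268.0, 209.0]]
-0.019 0.004 [[267.0, 345.0], [299.0, 345.0], [265.0, 217.0], [301.0, 217.0], [269.0, 315.0], [268.0, 201.0]]
-0.0126 -0.004 [[268.0, 348.0], [298.0, 348.0], [266.0, 228.0], [300.0, 228.0], [270.0, 319.0], [268.0, 212.0]]
-0.0126 0 [[268.0, 342.0], [298.0, 342.0], [266.0, 220.0], [300.0, 220.0], [270.0, 314.0], [268.0, 205.0]]
-0.0126 0.004 [[268.0, 336.0], [298.0, 336.0], [266.0, 212.0], [300.0, 212.0], [270.0, 308.0], [268.0, 198.0]]
-0.006 -0.004 [[269.0, 339.0], [297.0, 339.0], [267.0, 223.0], [299.0, 223.0], [270.0, 312.0], [269.0, 208.0]]
-0.006 0 [[269.0, 333.0], [297.0, 333.0], [267.0, 216.0], [299.0, 216.0], [270.0, 307.0], [269.0, 202.0]]
-0.006 0.004 [[269.0, 328.0], [297.0, 328.0], [266.0, 208.0], [300.0, 208.0], [270.0, 302.0], [269.0, 195.0]]
```

Run:
```python
from h import *
print(rel([.58,-.09,.25],0))
```

```text
(array([ 0.7 , -0.64, 22.08]), array([ 0.0688, -0.2279, -0.0608]))
```

>>> move_arm(
  plan=[
    [[0.7,-0.6,5,0.014,-0.045,-0.06,0.005],[0.7,-0.6,11,0.028,-0.09,-0.061,0.005],[0.7,-0.6,16,0.048,-0.15,-0.061,0.005],[0.7,-0.6,22,0.069,-0.21,-0.061,0.005],[0.7,-0.6,22,0.069,-0.228,-0.061,0.005]],
  ],
  force=100,
)

```text
time: 5.85
eef_pos: [0.5792, -0.0865, 0.249]
tcp_rot: [1.0, 0.003, -0.001, -0.001]
contact_force: [-0.5, -0.6, -0.9]
opening: 0.153
```

Run:
```python
from h import *
s=get_state();C,im=snap('wrist','w6')
print(s['eef_pos'],np.degrees(yawnow()),s['dq'])
for q,z in dict(clamp_near_head=.046,clamp_far_head=.046,clamp_back1_head=.046,clamp_back2_head=.046,board_edge=.024,jig=0,tray=.004).items():
    for r in pinpoint('wrist',q)[:2]: print(q,round(r['p'],2),np.round(r['centre'],1),at_z(C,r['centre'],z)[0])
```

```text
[ 0.5792 -0.0865  0.249 ] 0.32845143305131247 [ 0.1619 -0.1599  0.1726 -0.0327 -0.0281  0.1643]
clamp_near_head 0.98 [232.1 280.8] [ 0.4491 -0.0197  0.046 ]
clamp_near_head 0.28 [123.6 184.8] [0.5792 0.1028 0.046 ]
clamp_far_head 0.69 [225.   85.1] [ 0.6891 -0.024   0.046 ]
clamp_back1_head 0.61 [338.2 236.4] [ 0.514  -0.1569  0.046 ]
clamp_back2_head 0.78 [348.2 149.6] [ 0.6219 -0.1612  0.046 ]
clamp_back2_head 0.35 [233.2 184.4] [ 0.5805 -0.0274  0.046 ]
board_edge 0.9 [258.3 190. ] [ 0.5682 -0.0554  0.024 ]
jig 0.86 [232.3 181. ] [ 0.5744 -0.0186  0.    ]
jig 0.67 [173.3 139.9] [0.6277 0.0544 0.    ]
tray 0.8 [124.3 184. ] [0.5703 0.1247 0.004 ]
tray 0.43 [449.7 271. ] [ 0.442  -0.3327  0.004 ]
```

Run:
```python
from h import *
s=get_state();C,im=snap('wrist','w7')
print(s['eef_pos'],np.degrees(yawnow()),np.abs(s['dq']).max())
cv2.imwrite('pics/z7.png',cv2.resize(im[50:300,130:400,::-1],None,fx=2.4,fy=2.4,interpolation=cv2.INTER_CUBIC))
hsv=cv2.cvtColor(im,cv2.COLOR_RGB2HSV)
g=((hsv[...,0]>60)&(hsv[...,0]<95)&(hsv[...,1]>80)).astype(np.uint8)
ys,xs=np.nonzero(g);print(len(xs),xs.min(),xs.max(),ys.min(),ys.max())
cv2.imwrite('pics/g7.png',g*255)
```

```text
[ 0.5803 -0.0915  0.25  ] -0.025373590842847335 0.004684194232611164
21039 148 520 71 417
```

Run:
```python
from h import *
from scipy.optimize import least_squares
C=cam('wrist')
obj=np.array([[140,90,24],[140,-170,24],[-140,90,24],[-140,-170,24],[118,-4,46],[55,-136,46],[-55,-136,46]])/1000.
px=np.array([[145,68.3],[371.7,72.9],[172.1,282.5],[350,285.4],[224.2,88.3],[341.3,149.6],[334.2,237.1]])
def tr(p,o): c,s=np.cos(p[2]),np.sin(p[2]); return o@np.array([[c,s,0],[-s,c,0],[0,0,1]])+[p[0],p[1],0]
f=lambda p:(proj(C,tr(p,obj))-px).ravel()
r=least_squares(f,[.57,-.022,0],loss='soft_l1')
p=r.x;print(p,np.degrees(p[2]));print(f(p).reshape(-1,2))
# also top camera: overlay
np.save('jig.npy',p)
for n,o in dict(near=[-.118,-.004,.046],far=[.118,-.004,.046],b1=[-.055,-.136,.046],b2=[.055,-.136,.046]).items(): print(n,tr(p,np.array([o])))
for c in('top','scene'):
    im=cv2.imread(f'pics/{c}1.png');q=proj(cam(c),tr(p,obj))
    for u,v in q: cv2.circle(im,(int(u*1),int(v)),1,(0,0,255),-1)
    cv2.imwrite(f'pics/ovj_{c}.png',cv2.resize(im[135:300,190:400],None,fx=3.5,fy=3.5,interpolation=cv2.INTER_CUBIC))
```

```text
[ 0.5697 -0.0222 -0.0156] -0.8936854067379557
[[-2.5089 -1.1579]
 [ 2.299  -1.6919]
 [-2.7106  2.038 ]
 [ 1.5469  1.4842]
 [-0.3278  0.2473]
 [ 0.1256  0.252 ]
 [ 0.3661  0.8228]]
near [[ 0.4516 -0.0244  0.046 ]]
far [[ 0.6876 -0.0281  0.046 ]]
b1 [[ 0.5126 -0.1574  0.046 ]]
b2 [[ 0.6226 -0.1591  0.046 ]]
```

Run:
```python
from h import *
C=cam('wrist')
def w(a,z): return at_z(C,[[a[0]/2.4+130,a[1]/2.4+50]],z)[0]
for n,h,a in [('near',(230,522),(268,575)),('far',(205,58),(245,122)),('b2',(525,208),(489,270)),('b1',(503,420),(481,472))]:
    d=w(h,.046)-w(a,.046); print(n,'slot',np.degrees(np.arctan2(d[1],d[0])))
H=np.array([[.4516,-.0244],[.6876,-.0281],[.5126,-.1574],[.6226,-.1591]])
for n,h,a in zip(('near','far','b1','b2'),H,[(196,468),(292,196),(459,527),(456,333)]):
    d=w(a,.038)[:2]-h; print(n,'arm',np.degrees(np.arctan2(d[1],d[0])),np.hypot(*d))
```

```text
near slot 29.982083505129534
far slot 31.556702493840575
b2 slot -27.77222815954717
b1 slot -18.489903852322314
near arm 28.558026422606016 0.054117723900386154
far arm -148.60984395220402 0.05299324179616168
b1 arm 164.413096019141 0.05171591409795324
b2 arm 155.5791017731645 0.05261969543707693
```

Run:
```python
from h import *
print(rel([.4516,-.0244,.132],np.radians(29.3)))
```

```text
(array([  0.01,  -0.03, -29.33]), array([-0.1288, -0.0669,  0.118 ]))
```

>>> move_arm(
  plan=[
    [[0,0,-8,-0.04,-0.02,0.03,0.005],[0,0,-17,-0.08,-0.04,0.06,0.005],[0,0,-26,-0.12,-0.06,0.09,0.005],[0,0,-29.3,-0.129,-0.067,0.118,0.005],[0,0,-29.3,-0.129,-0.067,0.118,0.005]],
  ],
)

```text
time: 6.92
eef_pos: [0.4492, -0.024, 0.1299]
tcp_rot: [0.968, 0.252, -0.002, -0.001]
contact_force: [0.6, -0.8, -0.6]
opening: 0.152
```

Run:
```python
from h import *
snap('wrist','w8a')
C,im=snap('wrist','w8');snap('scene','s8')
s=get_state();print(s['eef_pos'],np.degrees(yawnow()),s['opening'])
a=cv2.imread('pics/s8.png')[130:250,200:350]; cv2.imwrite('pics/z8.png',cv2.resize(a,None,fx=4,fy=4,interpolation=cv2.INTER_CUBIC))
print(rel([.4516,-.0244,.1145],np.radians(29.3)))
```

```text
[ 0.4533 -0.0253  0.1338] 29.186822497569175 0.1493889438009196
(array([ 0.17, -0.16, -0.11]), array([-0.0011, -0.0017,  0.0193]))
```

```bash
python3 - <<'E'
from h import *
im=cv2.imread('pics/w8.png')
cv2.imwrite('pics/z9.png',cv2.resize(im[140:250,220:350],None,fx=5,fy=5,interpolation=cv2.INTER_CUBIC))
E
cat >> h.py <<'E'
def tr(p,o):
    c,s=np.cos(p[2]),np.sin(p[2]); return np.atleast_2d(o)@np.array([[c,s,0],[-s,c,0],[0,0,1]])+[p[0],p[1],0]
E
python3 - <<'E'
from h import *
C=cam('wrist')
a=at_z(C,[[278.2,148.4]],.038)[0];b=at_z(C,[[281.6,194.4]],.038)[0];c=at_z(C,[[282.3,200]],.046)[0]
d=a-b;print(a,b,c,np.degrees(np.arctan2(d[1],d[0])))
t=np.arctan2(d[1],d[0]);print('head from tip', a[:2]-.055*np.array([np.cos(t),np.sin(t)]))
E
```

```text
[0.5008 0.005  0.038 ] [ 0.4693 -0.0157  0.038 ] [ 0.4673 -0.0174  0.046 ] 33.2365941995343
head from tip [ 0.4548 -0.0252]
```

Run:
```python
from h import *
print(rel([.4535,-.026,.1145],np.radians(32.5)))
```

```text
(array([ 0.17, -0.16, -3.31]), array([-0.0002,  0.0006,  0.0193]))
```

>>> move_arm(
  plan=[
    [[0.2,-0.2,-3.3,0,0.0006,0.002,0.005],[0.2,-0.2,-3.3,0,0.0006,0.007,0.005],[0.2,-0.2,-3.3,0,0.0006,0.012,0.005],[0.2,-0.2,-3.3,0,0.0006,0.016,0.005],[0.2,-0.2,-3.3,0,0.0006,0.0193,0.005]],
  ],
)

```text
time: 7.7
eef_pos: [0.4535, -0.0258, 0.1141]
tcp_rot: [0.96, 0.28, -0.001, -0.0]
contact_force: [-0.1, -0.0, -1.9]
opening: 0.154
```

Run:
```python
from h import *
im=snap('wrist','w10')[1]
cv2.imwrite('pics/z10.png',cv2.resize(im[130:360,200:370,::-1],None,fx=2.6,fy=2.6,interpolation=cv2.INTER_CUBIC))
s=get_state();print(s['eef_pos'],np.degrees(yawnow()),s['opening'],s['contact_force'],s['wrist_torque'])
```

```text
[ 0.4533 -0.0257  0.1137] 32.47626229559615 0.15363700191624993 [-0.1349  0.6059 -1.1591] [-0.0464 -0.0494 -0.0087]
```

>>> move_arm(
  plan=[
    [[0,0,-10,0,0,0,0.005],[0,0,-20,0,0,0,0.005],[0,0,-30,0,0,0,0.005],[0,0,-40,0,0,0,0.005],[0,0,-50,0,0,0,0.005]],
  ],
)

```text
time: 8.38
eef_pos: [0.4537, -0.0253, 0.1141]
tcp_rot: [0.751, 0.661, 0.0, -0.001]
contact_force: [0.9, 1.3, -0.3]
opening: 0.15
```

Run:
```python
from h import *
im=snap('wrist','w11')[1]
cv2.imwrite('pics/z11.png',cv2.resize(im[130:360,200:370,::-1],None,fx=2.6,fy=2.6,interpolation=cv2.INTER_CUBIC))
s=get_state();print(s['eef_pos'],np.degrees(yawnow()),s['opening'],s['contact_force'],s['wrist_torque'])
print(rel([.4535,-.026,.114],np.radians(93)))
```

```text
[ 0.4537 -0.0253  0.1141] 82.94564978487462 0.15023372336174273 [0.5917 2.1713 0.2399] [ 0.3966 -0.0839 -0.0268]
(array([ -0.05,  -0.09, -10.05]), array([-0.0007, -0.0001,  0.0001]))
```

>>> move_arm(
  plan=[
    [[0,0,-4,-0.0005,0,0,0.005],[0,0,-7,-0.0005,0,0,0.005],[0,0,-10,-0.0005,0,0,0.005],[0,0,-13,-0.0005,0,0,0.005],[0,0,-13,-0.0005,0,0,0.005]],
  ],
)

```text
time: 9.05
eef_pos: [0.4538, -0.0252, 0.1141]
tcp_rot: [0.671, 0.741, 0.001, -0.001]
contact_force: [-0.1, 2.7, -0.7]
opening: 0.151
```

```bash
cat > arm.py <<'E'
from h import *
import sys
im=snap('wrist',sys.argv[1])[1]
cv2.imwrite('pics/z_%s.png'%sys.argv[1],cv2.resize(im[130:360,200:370,::-1],None,fx=2.6,fy=2.6,interpolation=cv2.INTER_CUBIC))
s=get_state();print(s['time'],s['eef_pos'],np.degrees(yawnow()),s['opening'],s['contact_force'],s['wrist_torque'])
E
python3 arm.py w12
```

```text
9.1 [ 0.4538 -0.0253  0.1141] 95.68814318418836 0.15105330807185433 [ 0.583  2.072 -0.294] [ 0.5589 -0.1427 -0.6272]
```

>>> move_arm(
  plan=[
    [[0,0,7,0,0,0,0.005],[0,0,7,0,0,0,0.005],[0,0,7,0,0,-0.01,0.005],[0,0,7,0,0,-0.025,0.005],[0,0,7,0,0,-0.025,0.005]],
  ],
)

```text
time: 9.72
eef_pos: [0.455, -0.0258, 0.1411]
tcp_rot: [0.715, 0.699, 0.002, 0.0]
contact_force: [0.7, 0.2, -1.4]
opening: 0.135
```

Run:
```python
from h import *
s=get_state();print(s['eef_pos'],np.degrees(yawnow()),s['contact_force'])
print(rel([.688,-.029,.14],np.radians(31.5)))
```

```text
[ 0.455  -0.0258  0.1411] 88.71409602134746 [ 0.6505  0.166  -1.4202]
(array([ 0.12, -0.22, 57.21]), array([0.002 , 0.233 , 0.0019]))
```

>>> move_arm(
  plan=[
    [[0,0,10,0,0.045,0,0.005],[0,0,20,0.001,0.09,0,0.005],[0,0,30,0.001,0.14,0,0.005],[0,0,40,0.002,0.19,0,0.005],[0,0,50,0.002,0.233,0,0.005]],
  ],
)

```text
time: 10.35
eef_pos: [0.6896, -0.029, 0.1412]
tcp_rot: [0.944, 0.329, 0.002, -0.0]
contact_force: [1.3, -0.7, -0.2]
opening: 0.13
```

Run:
```python
from h import *
s=get_state();print(s['eef_pos'],np.degrees(yawnow()),s['opening'])
print(rel([.688,-.029,.135],np.radians(31.5)))
```

```text
[ 0.6896 -0.029   0.1412] 38.41294513009793 0.13002913563266708
(array([ 0.  , -0.22,  6.91]), array([-0.0013, -0.001 ,  0.0062]))
```

>>> move_arm(
  plan=[
    [[0,-0.2,7,-0.001,-0.001,0.003,0.005],[0,-0.2,7,-0.001,-0.001,0.006,0.005],[0,-0.2,7,-0.001,-0.001,0.006,0.005],[0,-0.2,7,-0.001,-0.001,0.006,0.005],[0,-0.2,7,-0.001,-0.001,0.006,0.005]],
  ],
)

```text
time: 10.98
eef_pos: [0.6881, -0.0288, 0.1357]
tcp_rot: [0.963, 0.271, 0.0, 0.0]
contact_force: [-0.2, 0.1, -0.1]
opening: 0.13
```

```bash
python3 arm.py w13
```

```text
11.025 [ 0.6881 -0.0288  0.1357] 31.436522671366806 0.12885584001258796 [-0.8211  0.4095 -1.3225] [ 0.0692 -0.0759  0.0244]
```

Run:
```python
from h import *
snap('scene','s13');snap('top','t13')
a=cv2.imread('pics/s13.png')[100:340,180:450]; cv2.imwrite('pics/z13s.png',cv2.resize(a,None,fx=2.7,fy=2.4,interpolation=cv2.INTER_CUBIC))
```

>>> move_arm(
  plan=[
    [[0,0,0,0,0,-0.02,0.005],[0,0,0,0,0,-0.05,0.005],[0,0,0,0,0,-0.08,0.005],[0,0,0,0,0,-0.1,0.005],[0,0,0,0,0,-0.1,0.005]],
  ],
  force=120,
)

```text
time: 11.75
eef_pos: [0.6894, -0.029, 0.239]
tcp_rot: [0.963, 0.271, 0.003, 0.001]
contact_force: [0.3, -1.1, -1.7]
opening: 0.12
```

Run:
```python
from h import *
s=get_state();print(s['eef_pos'],s['opening'],s['contact_force'])
for c in('scene','top','wrist'):
    C,im=snap(c,c+'14'); 
    for r in cut_out(c,'driver')[:2]:
        print(c,r['p'],r['centre'],r['pixels'].sum()); np.save(f'm_{c}.npy',r['pixels']) if r is not None else 0
        break
a=cv2.imread('pics/scene14.png')[80:300,230:440]; m=np.load('m_scene.npy')[80:300,230:440]
a[m]=a[m]//2+np.array([0,0,127],np.uint8)
cv2.imwrite('pics/z14s.png',cv2.resize(a,None,fx=3,fy=2.7,interpolation=cv2.INTER_CUBIC))
a=cv2.imread('pics/top14.png')[100:260,200:400];m=np.load('m_top.npy')[100:260,200:400]
cv2.imwrite('pics/z14t.png',cv2.resize(a,None,fx=3.5,fy=3.5,interpolation=cv2.INTER_CUBIC))
a=cv2.imread('pics/wrist14.png')[180:420,180:400]; cv2.imwrite('pics/z14w.png',cv2.resize(a,None,fx=2.5,fy=2.5,interpolation=cv2.INTER_CUBIC))
```

```text
[ 0.6894 -0.029   0.239 ] 0.1202266705164797 [ 0.2946 -1.0712 -1.7448]
scene 0.74 [311.3, 186.1] 63
wrist 0.92 [280.0, 330.4] 2398Traceback (most recent call last):
  File "<stdin>", line 11, in <module>
    fid = stack.enter_context(open(os.fspath(file), "rb"))
                              ~~~~^^^^^^^^^^^^^^^^^^^^^^^
FileNotFoundError: [Errno 2] No such file or directory: 'm_top.npy'
```

```bash
python3 - <<'E'
from h import *
a=cv2.imread('pics/wrist14.png')[180:420,180:400]; cv2.imwrite('pics/z14w.png',cv2.resize(a,None,fx=2.5,fy=2.5,interpolation=cv2.INTER_CUBIC))
a=cv2.imread('pics/top14.png')[100:260,200:400]
cv2.imwrite('pics/z14t.png',cv2.resize(a,None,fx=3.5,fy=3.5,interpolation=cv2.INTER_CUBIC))
E
python3 - <<'E'
from h import *
from scipy.optimize import least_squares
s=get_state();Cs=cam('scene');Cw=cam('wrist')
Rt=R.from_quat(s['tcp_rot']).as_matrix();t=s['eef_pos']
# driver frame: z up shank; nominal in tool: driver x = tool x, driver z = -tool z, y=-y
N=np.diag([1,-1,-1.])
def pts(p,o):
    A=R.from_euler('y',p[2]).as_matrix()
    return (np.atleast_2d(o)@N.T@A.T+[p[0],0,p[1]])@Rt.T+t
so=np.array([[-.035,0,.086],[-.035,0,.062],[0,0,0]]);sp=np.array([[316,162.6],[311,171.9],[305.5,193.5]])
wo=np.array([[-.035,0,.086]]);wp=np.array([371.])
def f(p): 
    return np.r_[(proj(Cs,pts(p,so))-sp).ravel(), (proj(Cw,pts(p,wo))[:,1]-wp)*.5]
best=None
for a in np.radians(range(-90,91,20)):
    for flip in(0,1):
        r=least_squares(f,[-.02,.05,a],loss='soft_l1')
        if best is None or r.cost<best.cost: best=r
p=best.x;print(p,np.degrees(p[2]),best.cost,best.fun)
np.save('grip.npy',p)
im=cv2.imread('pics/scene14.png')
def boxs(): return [boxpts(-.035,.035,-.008,.008,.062,.086),boxpts(-.0055,.0055,-.0055,.0055,.012,.062),boxpts(-.014,.014,-.002,.002,0,.012)]
for b in boxs():
    q=proj(Cs,pts(p,b)); h=cv2.convexHull((q*16).astype(np.int32).reshape(-1,1,2)); cv2.polylines(im,[h],True,(0,255,255),1,shift=4)
cv2.imwrite('pics/z14o.png',cv2.resize(im[80:300,230:440],None,fx=3,fy=2.7,interpolation=cv2.INTER_CUBIC))
im=cv2.imread('pics/wrist14.png')
for b in boxs():
    q=proj(Cw,pts(p,b)); h=cv2.convexHull((q*16).astype(np.int32).reshape(-1,1,2)); cv2.polylines(im,[h],True,(0,255,255),1,shift=4)
cv2.imwrite('pics/z14p.png',cv2.resize(im[180:420,180:400],None,fx=2,fy=2,interpolation=cv2.INTER_CUBIC))
print('tip',pts(p,[[0,0,0]]))
E
```

```text
[-0.072   0.0622 -0.69  ] -39.53690184307302 15.128523376603809 [ 4.9425  6.0908  1.5068  2.6904 -0.4963  1.5589  3.1096]
tip [[ 0.6257 -0.0662  0.1715]]
```

```bash
python3 - <<'E'
import cv2
a=cv2.imread('pics/scene14.png')[150:205,295:355]; cv2.imwrite('pics/zz.png',cv2.resize(a,None,fx=11,fy=10,interpolation=cv2.INTER_CUBIC))
E
cat > grip.py <<'E'
from h import *
from scipy.optimize import least_squares
N=np.diag([1,-1,-1.])
BX=[boxpts(-.035,.035,-.008,.008,.062,.086),boxpts(-.0055,.0055,-.0055,.0055,.012,.062),boxpts(-.014,.014,-.002,.002,0,.012)]
def pts(p,o,s):
    Rt=R.from_quat(s['tcp_rot']).as_matrix();t=s['eef_pos']
    A=R.from_euler('y',p[2]).as_matrix()
    return (np.atleast_2d(o)@N.T@A.T+[p[0],0,p[1]])@Rt.T+t
def draw(im,C,p,s):
    for b in BX:
        q=proj(C,pts(p,b,s)); h=cv2.convexHull((q*16).astype(np.int32).reshape(-1,1,2)); cv2.polylines(im,[h],True,(0,255,255),1,shift=4)
E
python3 - <<'E'
from grip import *
s=get_state();Cs=cam('scene');Cw=cam('wrist',s)
so=np.array([[-.035,-.008,.062],[.035,-.008,.062],[-.035,.008,.086],[-.014,0,.002],[.014,0,.002]]);sp=np.array([[310.9,172.5],[339.1,184.5],[317.7,162.2],[302.3,190.5],[316.4,193.5]])
def f(p): return np.r_[(proj(Cs,pts(p,so,s))-sp).ravel()]
best=None
for a in np.radians(range(-90,91,20)):
    r=least_squares(f,[-.02,.05,a],loss='soft_l1')
    if best is None or r.cost<best.cost: best=r
p=best.x;print(p,np.degrees(p[2]),best.cost,best.fun.reshape(-1,2))
np.save('grip.npy',p)
im=cv2.imread('pics/scene14.png');draw(im,Cs,p,s)
cv2.imwrite('pics/z14o.png',cv2.resize(im[150:205,295:355],None,fx=11,fy=10,interpolation=cv2.INTER_CUBIC))
im=cv2.imread('pics/wrist14.png');draw(im,Cw,p,s)
cv2.imwrite('pics/z14p.png',cv2.resize(im[180:420,180:400],None,fx=2,fy=2,interpolation=cv2.INTER_CUBIC))
print('tip',pts(p,[[0,0,0]],s),'ends in tool', N@R.from_euler('y',p[2]).as_matrix()@[.035,0,.074])
E
```

```text
[-0.0651  0.0515 -0.5306] -30.401604267692967 4.227982668131209 [[-0.2607  1.6391]
 [ 1.1801  0.6587]
 [-0.3736 -1.4408]
 [ 1.0041 -0.8598]
 [-1.6898  0.1378]]
tip [[ 0.6317 -0.0625  0.1821]] ends in tool [-0.0073  0.     -0.0815]
```

```bash
cat >> h.py <<'E'
def rel2(pos,yaw,tilt,s=None):
    s=s or get_state(); R0=R.from_quat(s['tcp_rot']).as_matrix(); p0=s['eef_pos']
    Rt=fwd(yaw)@R.from_euler('y',tilt).as_matrix()
    return np.round(R.from_matrix(R0.T@Rt).as_rotvec(degrees=True),2),np.round(R0.T@(np.array(pos)-p0),4)
E
python3 - <<'E'
from h import *
print(get_state()['qpos'])
print(rel2([.68,-.10,.26],np.radians(22),np.radians(30.4)))
E
```

```text
[-0.189   0.3141  1.5382  0.0003  1.2918  0.8333]
(array([-2.59, 30.43,  9.18]), array([-0.0435,  0.057 , -0.0265]))
```

>>> move_arm(
  plan=[
    [[-0.5,6,2,-0.008,0.011,-0.02,0.005],[-1,12,4,-0.017,0.023,-0.026,0.005],[-1.5,18,5.5,-0.026,0.034,-0.026,0.005],[-2,24,7.5,-0.035,0.046,-0.026,0.005],[-2.6,30.4,9.2,-0.0435,0.057,-0.0265,0.005]],
  ],
)

```text
time: 12.68
eef_pos: [0.6796, -0.1005, 0.2593]
tcp_rot: [0.947, 0.183, 0.258, -0.05]
contact_force: [0.2, 0.6, -0.8]
opening: 0.118
```

Run:
```python
from h import *
s=get_state();print(s['eef_pos'],s['qpos'],s['opening'])
print(rel2([.629,-.315,.20],np.radians(22),np.radians(30.4)))
```

```text
[ 0.6796 -0.1005  0.2593] [-0.4315  0.0872  1.8183  0.4857  0.9125  0.5189] 0.11843542029084111
(array([ 0.02, -0.09, -0.09]), array([-0.1395,  0.1801, -0.0134]))
```

>>> move_arm(
  plan=[
    [[0,0,0,-0.028,0.036,-0.003,0.005],[0,0,0,-0.056,0.072,-0.006,0.005],[0,0,0,-0.084,0.108,-0.008,0.005],[0,0,0,-0.112,0.144,-0.011,0.005],[0,0,0,-0.1395,0.18,-0.0134,0.005]],
  ],
)

```text
time: 13.3
eef_pos: [0.628, -0.316, 0.1985]
tcp_rot: [0.947, 0.183, 0.257, -0.051]
contact_force: [1.0, -1.1, -1.1]
opening: 0.115
```

```bash
cat > see.py <<'E'
from grip import *
import sys
n=sys.argv[1]; s=get_state(); p=np.load('grip.npy')
print(s['time'],s['eef_pos'],s['opening'],s['contact_force'])
for c,box,f in (('scene',(250,370,170,290),5.5),('top',(140,260,340,460),5)):
    C,im=snap(c,c+n); a=im[:,:,::-1].copy()
    y0,y1,x0,x1=box
    cv2.imwrite(f'pics/q{n}{c}.png',cv2.resize(a[y0:y1,x0:x1],None,fx=f,fy=f-.6,interpolation=cv2.INTER_CUBIC))
E
python3 see.py 15
```

```text
13.3 [ 0.628  -0.316   0.1985] 0.11479885253254762 [ 0.9802 -1.0616 -1.0626]
```

```bash
python3 - <<'E'
import cv2
from h import *
a=cv2.imread('pics/scene15.png')[255:300,180:250]; cv2.imwrite('pics/zz.png',cv2.resize(a,None,fx=10,fy=10,interpolation=cv2.INTER_CUBIC))
C,im=snap('wrist','w15')
E
python3 - <<'E'
from grip import *
s=get_state(); p=np.load('grip.npy')
C=cam('scene'); im=cv2.imread('pics/scene15.png'); draw(im,C,p,s)
cv2.imwrite('pics/zz.png',cv2.resize(im[235:345,160:280],None,fx=6,fy=5.4,interpolation=cv2.INTER_CUBIC))
print('tip',pts(p,[[0,0,0]],s),'handle +x,-x end',pts(p,[[.035,0,.074],[-.035,0,.074]],s))
E
```

```text
tip [[ 0.5995 -0.3275  0.1203]] handle +x,-x end [[ 0.6321 -0.3148  0.1943]
 [ 0.5671 -0.3407  0.1943]]
```

Run:
```python
from h import *
print(rel2([.60,-.30,.26],np.radians(22),0))
```

```text
(array([ -0.14, -30.38,  -0.31]), array([ 0.0147, -0.0259, -0.0635]))
```

>>> move_arm(
  plan=[
    [[0,-4,0,0.003,-0.005,-0.04,0.005],[0,-10,0,0.006,-0.01,-0.063,0.005],[0,-17,0,0.009,-0.015,-0.063,0.005],[0,-24,0,0.012,-0.02,-0.0635,0.005],[0,-30.4,0,0.0147,-0.0259,-0.0635,0.005]],
  ],
)

```text
time: 14.08
eef_pos: [0.6005, -0.2983, 0.2607]
tcp_rot: [0.982, 0.189, -0.002, -0.001]
contact_force: [-0.2, -0.2, -0.9]
opening: 0.12
```

Run:
```python
from grip import *
s=get_state(); p=np.load('grip.npy');print(s['eef_pos'],s['opening'])
C,im=snap('scene','s16'); C,im2=snap('wrist','w16');print(im.shape)
cv2.imwrite('pics/zz.png',cv2.resize(im[200:340,130:290,::-1],None,fx=5,fy=4.2,interpolation=cv2.INTER_CUBIC))
cv2.imwrite('pics/zw.png',cv2.resize(im2[180:420,180:400,::-1],None,fx=2,fy=2,interpolation=cv2.INTER_CUBIC))
```

```text
[ 0.6005 -0.2983  0.2607] 0.11977576819738409
(420, 560, 3)
```

Run:
```python
from grip import *
s=get_state(); C=cam('scene'); p=np.load('grip.npy')
so=np.array([[-.035,.008,.086],[-.035,-.008,.062],[-.014,0,.002]]);sp=np.array([[188,237.6],[183,246.4],[183,260]])
print(proj(C,pts(p,so,s))-sp)
f=lambda p:(proj(C,pts(p,so,s))-sp).ravel()
best=None
for a in np.radians(range(-120,91,20)):
    r=least_squares(f,[-.02,.05,a])
    if best is None or r.cost<best.cost: best=r
q=best.x;print(q,np.degrees(q[2]),best.cost,best.fun)
np.save('grip2.npy',q)
im=cv2.imread('pics/s16.png');draw(im,C,q,s)
cv2.imwrite('pics/zz.png',cv2.resize(im[200:340,130:290],None,fx=5,fy=4.2,interpolation=cv2.INTER_CUBIC))
im=cv2.imread('pics/w16.png');draw(im,cam('wrist',s),q,s)
cv2.imwrite('pics/zw.png',cv2.resize(im[180:420,180:400],None,fx=2,fy=2,interpolation=cv2.INTER_CUBIC))
```

```text
[[ 2.9697 -3.1332]
 [ 0.5122  1.5661]
 [ 2.9545 -0.842 ]]
[-0.0713  0.0561 -0.5553] -31.8145356441064 6.9650569610882105 [ 1.2277 -1.9995 -1.4914  2.4624  0.2302 -0.2903]
```

```bash
python3 - <<'E'
import cv2,numpy as np
a=cv2.imread('pics/scene15.png')[250:305,175:255]; a=cv2.resize(a,None,fx=9,fy=9,interpolation=cv2.INTER_CUBIC)
a=(255*(a/255.)**.5).astype(np.uint8); cv2.imwrite('pics/zz.png',a)
a=cv2.imread('pics/s16.png')[225:280,170:250]; a=cv2.resize(a,None,fx=9,fy=9,interpolation=cv2.INTER_CUBIC)
a=(255*(a/255.)**.5).astype(np.uint8); cv2.imwrite('pics/zz2.png',a)
E
python3 - <<'E'
from h import *
print(rel2([.66,-.25,.30],np.radians(45),np.radians(31)))
E
```

```text
(array([  6.02,  30.5 , -22.5 ]), array([ 0.0715, -0.0221, -0.0396]))
```

>>> move_arm(
  plan=[
    [[1.2,6,-4.5,0.014,-0.004,-0.02,0.005],[2.4,12,-9,0.028,-0.009,-0.039,0.005],[3.6,18,-13.5,0.043,-0.013,-0.039,0.005],[4.8,24.4,-18,0.057,-0.018,-0.039,0.005],[6,30.5,-22.5,0.0715,-0.022,-0.0396,0.005]],
  ],
)

```text
time: 14.8
eef_pos: [0.6598, -0.2495, 0.3001]
tcp_rot: [0.889, 0.37, 0.249, -0.102]
contact_force: [0.2, -0.4, -1.1]
opening: 0.118
```

Run:
```python
from grip import *
snap('top','t17')
s=get_state(); print(s['eef_pos'],s['opening'])
C,im=snap('scene','s17'); p=np.array([-.068,.054,-.54])
q=proj(C,pts(p,[[0,0,.04]],s))[0].astype(int);print(q)
a=im[q[1]-35:q[1]+30,q[0]-40:q[0]+40,::-1].copy()
cv2.imwrite('pics/zz.png',(255*(cv2.resize(a,None,fx=9,fy=9,interpolation=cv2.INTER_CUBIC)/255.)**.6).astype(np.uint8))
a=im[:,:,::-1].copy();draw(a,C,p,s);a=a[q[1]-35:q[1]+30,q[0]-40:q[0]+40]
cv2.imwrite('pics/zz2.png',cv2.resize(a,None,fx=9,fy=9,interpolation=cv2.INTER_CUBIC))
```

```text
[ 0.6597 -0.2498  0.2983] 0.11813101688297249
[251 254]
```

Run:
```python
from h import *
print(rel2([.629,-.3147,.19],np.radians(22),.54))
```

```text
(array([-11.91,  -0.06,  19.58]), array([-0.1128,  0.0247,  0.058 ]))
```

>>> move_arm(
  plan=[
    [[-2.4,0,4,-0.023,0.005,0.012,0.005],[-4.8,0,8,-0.046,0.01,0.024,0.005],[-7.2,0,12,-0.068,0.015,0.035,0.005],[-9.6,0,15.8,-0.09,0.02,0.047,0.005],[-11.9,0,19.6,-0.1128,0.0247,0.058,0.005]],
  ],
)

```text
time: 15.52
eef_pos: [0.6284, -0.3149, 0.1897]
tcp_rot: [0.946, 0.182, 0.262, -0.05]
contact_force: [0.6, -0.3, -1.2]
opening: 0.118
```

Run:
```python
from grip import *
snap('top','t18a')
s=get_state(); print(s['eef_pos'],s['opening'])
p=np.array([-.068,.054,-.54]);print(pts(p,[[0,0,0],[.014,0,0],[-.014,0,0]],s))
C,im=snap('top','t18')
q=proj(C,[.6,-.326,.066])[0].astype(int)
b=im[q[1]-35:q[1]+30,q[0]-40:q[0]+40,::-1]
cv2.imwrite('pics/zz3.png',(255*(cv2.resize(b,None,fx=9,fy=9,interpolation=cv2.INTER_CUBIC)/255.)**.6).astype(np.uint8))
C,im=snap('scene','s18')
q=proj(C,pts(p,[[0,0,.0]],s))[0].astype(int)
a=im[:,:,::-1].copy();b=a.copy();draw(a,C,p,s)
st=[boxpts(-.027,.027,-.015,.015,0,.066)]
qq=proj(C,tr([.6008,-.3263,np.radians(22)],st[0]));cv2.polylines(a,[cv2.convexHull((qq*16).astype(np.int32).reshape(-1,1,2))],True,(255,0,255),1,shift=4)
qq=proj(C,tr([.6008,-.3263,np.radians(22)],np.array([[-.017,-.0075,.066],[.017,-.0075,.066],[.017,.0075,.066],[-.017,.0075,.066]])));cv2.polylines(a,[(qq*16).astype(np.int32).reshape(-1,1,2)],True,(255,0,255),1,shift=4)
sl=np.s_[q[1]-35:q[1]+30,q[0]-40:q[0]+40]
cv2.imwrite('pics/zz.png',(255*(cv2.resize(b[sl],None,fx=9,fy=9,interpolation=cv2.INTER_CUBIC)/255.)**.6).astype(np.uint8))
cv2.imwrite('pics/zz2.png',cv2.resize(a[sl],None,fx=9,fy=9,interpolation=cv2.INTER_CUBIC))
```

```text
[ 0.6262 -0.3149  0.1855] 0.11575756473865698
[[ 0.5974 -0.3259  0.1043]
 [ 0.6104 -0.3208  0.1043]
 [ 0.5844 -0.3311  0.1044]]
```

Run:
```python
from h import *
print(get_state()['eef_pos'])
for z in(.157,.14,.092): print(rel2([.6302,-.3142,z],np.radians(22),.54))
```

```text
[ 0.6279 -0.3141  0.1887]
(array([-0.15,  0.04, -0.11]), array([-0.0145,  0.0011,  0.0283]))
(array([-0.15,  0.04, -0.11]), array([-0.0232,  0.0011,  0.0429]))
(array([-0.15,  0.04, -0.11]), array([-0.0479,  0.0013,  0.0841]))
```

>>> move_arm(
  plan=[
    [[0,0,0,0.0017,0.001,0.001,0.005],[-0.1,0,0,-0.007,0.0011,0.016,0.005],[-0.1,0,0,-0.0145,0.0011,0.0283,0.005],[-0.1,0,0,-0.0232,0.0011,0.0429,0.005],[-0.1,0,0,-0.0232,0.0011,0.0429,0.005]],
  ],
)

```text
time: 16.3
eef_pos: [0.629, -0.3129, 0.1366]
tcp_rot: [0.947, 0.183, 0.26, -0.054]
contact_force: [-0.4, -0.4, -0.8]
opening: 0.12
```

```bash
cat > v.py <<'E'
from grip import *
import sys
p=np.array([-.068,.054,-.54])
C,im=snap('scene','s'+sys.argv[1])
s=get_state();print(s['eef_pos'],s['opening'],s['contact_force'],s['wrist_torque'],pts(p,[[0,0,0]],s))
b=im[250:320,180:260,::-1]
cv2.imwrite('pics/zz.png',(255*(cv2.resize(b,None,fx=9,fy=8,interpolation=cv2.INTER_CUBIC)/255.)**.6).astype(np.uint8))
E
python3 v.py 19
```

```text
[ 0.6297 -0.3136  0.1382] 0.1162131108211491 [-0.3418 -0.594  -0.6796] [-0.0436  0.2654  0.0705] [[ 0.6011 -0.3247  0.057 ]]
```

>>> move_arm(
  plan=[
    [[0,0,0,-0.004,0,0.007,0.005],[0,0,0,-0.008,0,0.0135,0.005],[0,0,0,-0.012,0,0.02,0.005],[0,0,0,-0.0155,0,0.0257,0.005],[0,0,0,-0.0155,0,0.0257,0.005]],
  ],
)

```text
time: 16.98
eef_pos: [0.6291, -0.3132, 0.1072]
tcp_rot: [0.947, 0.183, 0.26, -0.053]
contact_force: [0.1, 0.8, -0.9]
opening: 0.118
```

```bash
python3 v.py 20
```

```text
[ 0.6294 -0.3134  0.1078] 0.11920806047992316 [ 0.4724 -0.4956 -1.9217] [-0.1208  0.2895  0.0381] [[ 0.6007 -0.3245  0.0266]]
```

>>> move_arm(
  plan=[
    [[0,0,0,-0.004,0,0.0065,0.005],[0,0,0,-0.0075,0,0.0125,0.005],[0,0,0,-0.0095,0,0.016,0.005],[0,0,0,-0.0095,0,0.016,0.005],[0,0,0,-0.0095,0,0.016,0.005]],
  ],
)

```text
time: 17.65
eef_pos: [0.6295, -0.3134, 0.0894]
tcp_rot: [0.947, 0.183, 0.261, -0.053]
contact_force: [0.3, 0.8, -1.1]
opening: 0.12
```

```bash
python3 v.py 21
```

```text
[ 0.6295 -0.3134  0.0894] 0.11787009166706101 [-0.2172 -0.8017 -1.2001] [-0.1443  0.2633  0.0171] [[ 0.6009 -0.3245  0.0082]]
```

>>> move_arm(
  plan=[
    [[0,0,0,0,0,0,0.04],[0,0,0,0,0,0,0.05],[0,0,0,0,0,0,0.05],[0,0,0,0.015,0,-0.026,0.05],[0,0,0,0.04,0,-0.069,0.05]],
  ],
)

```text
time: 18.32
eef_pos: [0.6275, -0.3131, 0.1673]
tcp_rot: [0.947, 0.182, 0.259, -0.055]
contact_force: [0.9, -1.5, 0.3]
opening: 0.585
```

Run:
```python
from h import *
C,im=snap('scene','s22');s=get_state();print(s['eef_pos'],s['opening'])
b=im[240:345,170:290,::-1]
cv2.imwrite('pics/zz.png',cv2.resize(b,None,fx=6,fy=5.5,interpolation=cv2.INTER_CUBIC))
print(rel2([.601,-.326,.20],np.radians(22),0))
```

```text
[ 0.6314 -0.3162  0.1785] 0.5839930851001036
(array([  0.28, -31.15,  -0.04]), array([-0.0162, -0.0022, -0.0349]))
```

>>> move_arm(
  plan=[
    [[0,-5,0,-0.003,0,-0.03,0.06],[0,-12,0,-0.006,-0.001,-0.035,0.06],[0,-19,0,-0.01,-0.002,-0.035,0.06],[0,-26,0,-0.013,-0.002,-0.035,0.06],[0,-31.1,0,-0.0162,-0.002,-0.035,0.06]],
  ],
)

```text
time: 19.0
eef_pos: [0.6015, -0.3261, 0.2007]
tcp_rot: [0.982, 0.19, -0.0, 0.003]
contact_force: [0.6, -0.8, 0.1]
opening: 0.704
```

Run:
```python
from h import *
snap('scene','s23')
s=get_state();C,im=snap('wrist','w23')
print(s['eef_pos'],np.abs(s['dq']).max(),s['opening'])
m=cut_out('wrist','driver')[0]['pixels']
hb=[boxpts(-.035,.035,-.008,.008,.066,.090)]
p,f=fit(C,hb,m,[.598,-.325,.38]);print(p,np.degrees(p[2]),f)
ov=im.copy(); r=render(C,hb,p)>.5; e=cv2.Canny((r*255).astype(np.uint8),50,100)>0; ov[e]=(0,255,255)
cv2.imwrite('pics/zz.png',cv2.resize(ov[130:290,180:380,::-1],None,fx=4,fy=3.7))
print(rel([p[0],p[1],.068],p[2]))
```

```text
[ 0.6022 -0.3255  0.2002] 0.11662179473612318 0.7010035425987563
[ 0.5988 -0.3254  0.3614] 20.708406924345873 0.13870380010411243
(array([ 0.23, -0.13,  1.26]), array([-0.0028, -0.0018,  0.1318]))
```

Run:
```python
from h import *
print(rel([.6005,-.3261,.069],np.radians(21.6)))
```

```text
(array([ 0.23, -0.13,  0.37]), array([-0.0015, -0.0005,  0.1308]))
```

>>> move_arm(
  plan=[
    [[0.2,-0.1,0.4,-0.0015,-0.0005,0.05,0.05],[0.2,-0.1,0.4,-0.0015,-0.0005,0.1,0.045],[0.2,-0.1,0.4,-0.0015,-0.0005,0.125,0.045],[0.2,-0.1,0.4,-0.0015,-0.0005,0.131,0.04],[0.2,-0.1,0.4,-0.0015,-0.0005,0.131,0.04]],
  ],
)

```text
time: 19.77
eef_pos: [0.6007, -0.3266, 0.0696]
tcp_rot: [0.982, 0.187, 0.001, 0.0]
contact_force: [-0.3, -0.5, -0.4]
opening: 0.467
```

Run:
```python
from h import *
s=get_state();print(s['eef_pos'],s['contact_force'],s['opening'],np.abs(s['dq']).max(),R.from_quat(s['tcp_rot']).as_matrix()[:,2])
print(rel([.6005,-.3261,.069],np.radians(21.6)))
```

```text
[ 0.6007 -0.3266  0.0696] [-0.3261 -0.5131 -0.3605] 0.4668286899626881 0.02568132720904305 [ 0.0019 -0.0006 -1.    ]
(array([ 0.08, -0.09, -0.07]), array([ 0.    , -0.0006,  0.0006]))
```

>>> move_arm(
  plan=[
    [[0,0,0,0,-0.0005,0.001,0.02],[0,0,0,0,-0.0005,0.001,0.015],[0,0,0,0,-0.0005,0.001,0.01],[0,0,0,0,-0.0005,0.001,0.005],[0,0,0,0,-0.0005,0.001,0.005]],
  ],
  force=50,
)

```text
time: 20.4
eef_pos: [0.6015, -0.3268, 0.0709]
tcp_rot: [0.982, 0.187, 0.002, 0.002]
contact_force: [-1.5, 1.4, 6.1]
opening: 0.172
```

Run:
```python
from h import *
s=get_state();print(s['eef_pos'],s['contact_force'],s['opening'],s['wrist_torque'],R.from_quat(s['tcp_rot']).as_matrix()[:,2])
```

```text
[ 0.6015 -0.3268  0.0709] [-1.5444  1.4351  6.1133] 0.17206765160525594 [ 0.2413  0.238  -0.0315] [ 0.0042 -0.0024 -1.    ]
```

>>> move_arm(
  plan=[
    [[0,0,0,0,0,0,0.005],[0,0,0,0,0,0,0.005],[0,0,0,0,0,-0.02,0.005],[0,0,0,0,0,-0.05,0.005],[0,0,0,0,0,-0.08,0.005]],
  ],
  force=100,
)

```text
time: 21.02
eef_pos: [0.6011, -0.3267, 0.1525]
tcp_rot: [0.982, 0.187, 0.002, 0.002]
contact_force: [1.1, 0.6, -1.2]
opening: 0.161
```

```bash
python3 arm.py w24
python3 - <<'E'
from h import *
print(rel([.57,-.10,.20],np.radians(31)))
E
```

```text
21.075 [ 0.6034 -0.3283  0.1583] 21.553432819539864 0.16256422312547128 [ 1.5631 -0.5757  2.9635] [-0.0301 -0.0946 -0.0129]
(array([ 0.7 , -0.38, -9.45]), array([ 0.0531, -0.2241, -0.0439]))
```

Run:
```python
from h import *
print(rel([.688,-.029,.135],np.radians(31.5)),get_state()['opening'])
```

```text
(array([ 0.7 , -0.38, -9.95]), array([ 0.1884, -0.2475,  0.0219])) 0.16256422312547128
```

>>> move_arm(
  plan=[
    [[0.3,-0.2,-2,0.02,-0.025,-0.02,0.005],[0.5,-0.3,-4,0.053,-0.07,-0.02,0.005],[0.7,-0.4,-6,0.086,-0.115,-0.02,0.005],[0.7,-0.4,-8,0.12,-0.16,-0.02,0.005],[0.7,-0.4,-10,0.145,-0.19,-0.02,0.005]],
  ],
)

```text
time: 21.7
eef_pos: [0.6685, -0.0957, 0.1773]
tcp_rot: [0.962, 0.273, -0.0, 0.0]
contact_force: [0.6, 0.5, -0.5]
opening: 0.161
```

Run:
```python
from h import *
print(rel([.688,-.029,.132],np.radians(31.5)),get_state()['opening'])
```

```text
(array([0. , 0. , 0.2]), array([ 0.0516, -0.0465,  0.0453])) 0.16078621749352118
```

>>> move_arm(
  plan=[
    [[0,0,0.2,0.02,-0.02,0.01,0.005],[0,0,0.2,0.04,-0.036,0.025,0.005],[0,0,0.2,0.0516,-0.0465,0.04,0.005],[0,0,0.2,0.0516,-0.0465,0.0453,0.005],[0,0,0.2,0.0516,-0.0465,0.0453,0.005]],
  ],
)

```text
time: 22.32
eef_pos: [0.6876, -0.0298, 0.1313]
tcp_rot: [0.963, 0.271, -0.001, 0.0]
contact_force: [-1.2, 0.8, -1.5]
opening: 0.161
```

```bash
python3 arm.py w25a >/dev/null; python3 arm.py w25
```

```text
22.425 [ 0.6883 -0.0302  0.1327] 31.427972357664054 0.1602824862163429 [-0.1941 -0.3166 -1.2079] [ 0.01   -0.0687 -0.0319]
```

>>> move_arm(
  plan=[
    [[0,0,0,0,-0.0012,0.004,0.005],[0,0,0,0,-0.0012,0.01,0.005],[0,0,0,0,-0.0012,0.016,0.005],[0,0,0,0,-0.0012,0.021,0.005],[0,0,0,0,-0.0012,0.0242,0.005]],
  ],
)

```text
time: 23.05
eef_pos: [0.6874, -0.0291, 0.1077]
tcp_rot: [0.963, 0.271, 0.0, 0.0]
contact_force: [0.3, 0.8, -0.4]
opening: 0.163
```

```bash
python3 arm.py w26
```

```text
23.1 [ 0.6872 -0.0291  0.1074] 31.430319352922567 0.15884659456051828 [-0.4382 -0.6906 -1.2847] [-0.0204 -0.0044  0.0016]
```

>>> move_arm(
  plan=[
    [[0,0,-10,0,0,0,0.005],[0,0,-20,0,0,0,0.005],[0,0,-30,0,0,0,0.005],[0,0,-40,0,0,0,0.005],[0,0,-50,0,0,0,0.005]],
  ],
)

```text
time: 23.72
eef_pos: [0.6878, -0.0293, 0.1074]
tcp_rot: [0.756, 0.654, 0.0, 0.001]
contact_force: [1.5, -0.1, -2.4]
opening: 0.159
```

```bash
python3 arm.py w27;  python3 - <<'E'
from h import *
print(rel([.6873,-.0291,.1075],np.radians(94)))
E
```

```text
23.775 [ 0.6878 -0.0294  0.1074] 81.9404341884458 0.1629928861093286 [ 2.2322 -0.9337 -2.8446] [-0.1594 -0.3343 -0.0204]
(array([  0.08,   0.05, -12.06]), array([ 0.0002, -0.0005, -0.0001]))
```

Head follows (slot end at ~(215,205), lagging by the slack). Finish to the stop.

>>> move_arm(
  plan=[
    [[0,0,-4,0,0,0,0.005],[0,0,-8,0,0,0,0.005],[0,0,-12,0,0,0,0.005],[0,0,-13,0,0,0,0.005],[0,0,-13,0,0,0,0.005]],
  ],
)

```text
time: 24.4
eef_pos: [0.688, -0.0294, 0.1074]
tcp_rot: [0.677, 0.736, 0.0, 0.001]
contact_force: [0.2, -1.1, -2.1]
opening: 0.164
```

```bash
python3 arm.py w28
```

```text
24.45 [ 0.688  -0.0294  0.1074] 94.81193999092675 0.16137621181378178 [ 0.5513 -0.4561 -2.3373] [-0.1304 -0.3015 -0.3647]
```

>>> move_arm(
  plan=[
    [[0,0,5,0,0,0,0.005],[0,0,9,0,0,0,0.005],[0,0,9,0,0,-0.005,0.005],[0,0,9,0,0,-0.015,0.005],[0,0,9,0,0,-0.03,0.005]],
  ],
)

```text
time: 25.08
eef_pos: [0.6878, -0.0293, 0.1382]
tcp_rot: [0.732, 0.681, 0.0, 0.001]
contact_force: [-0.4, 0.5, -1.5]
opening: 0.16
```

Run:
```python
from h import *
s=get_state();print(s['eef_pos'],s['opening'],np.degrees(yawnow()))
C,im=snap('top','t29')
cv2.imwrite('pics/zz.png',cv2.resize(im[135:275,185:365,::-1],None,fx=4,fy=4,interpolation=cv2.INTER_CUBIC))
C,im=snap('scene','s29')
cv2.imwrite('pics/zz2.png',cv2.resize(im[130:300,200:400,::-1],None,fx=3.5,fy=3.4,interpolation=cv2.INTER_CUBIC))
print(rel([.6226,-.1595,.145],np.radians(154.5)))
```

```text
[ 0.6878 -0.0293  0.1382] 0.15992796315600885 85.85361880022568
(array([  0.35,   0.34, -68.66]), array([-0.1344, -0.0575, -0.0041]))
```

>>> move_arm(
  plan=[
    [[0,0,-10,-0.02,-0.01,-0.006,0.005],[0,0,-20,-0.05,-0.02,-0.006,0.005],[0,0,-30,-0.08,-0.035,-0.006,0.005],[0.2,0.2,-40,-0.11,-0.047,-0.005,0.005],[0.3,0.3,-50,-0.134,-0.0575,-0.004,0.005]],
  ],
)

```text
time: 25.8
eef_pos: [0.6221, -0.1603, 0.1453]
tcp_rot: [0.373, 0.928, 0.001, 0.001]
contact_force: [0.5, -0.9, -1.0]
opening: 0.16
```

Run:
```python
from h import *
print(rel([.6226,-.1595,.135],np.radians(154.5)))
```

```text
(array([  0.09,   0.06, -18.34]), array([0.0002, 0.0009, 0.0103]))
```

>>> move_arm(
  plan=[
    [[0,0,-9,0,0.001,0.004,0.005],[0,0,-18.3,0,0.001,0.01,0.005],[0,0,-18.3,0,0.001,0.01,0.005],[0,0,-18.3,0,0.001,0.01,0.005],[0,0,-18.3,0,0.001,0.01,0.005]],
  ],
)

```text
time: 26.42
eef_pos: [0.6231, -0.1595, 0.1357]
tcp_rot: [0.222, 0.975, 0.0, 0.001]
contact_force: [0.5, 0.0, -1.5]
opening: 0.162
```

```bash
python3 arm.py w30
```

```text
26.475 [ 0.6231 -0.1596  0.1357] 154.41559318842093 0.15447157883726917 [ 0.8196  0.4791 -0.693 ] [-0.0119 -0.0072  0.0062]
```

>>> move_arm(
  plan=[
    [[0,0,0,0,0.0007,0.006,0.005],[0,0,0,0,0.0007,0.013,0.005],[0,0,0,0,0.0007,0.019,0.005],[0,0,0,0,0.0007,0.025,0.005],[0,0,0,0,0.0007,0.0277,0.005]],
  ],
)

```text
time: 27.1
eef_pos: [0.6231, -0.1588, 0.1071]
tcp_rot: [0.221, 0.975, 0.001, 0.0]
contact_force: [1.2, 0.0, -0.3]
opening: 0.158
```

```bash
python3 arm.py w31
```

```text
27.15 [ 0.6233 -0.1589  0.1073] 154.41186609068686 0.16083565538294214 [-0.1891 -0.6008 -1.8471] [0.0093 0.048  0.0316]
```

In the slot (no contact force at tip z ≈ 0.040). Turn clockwise (positive about tool z).

>>> move_arm(
  plan=[
    [[0,0,10,0,0,0,0.005],[0,0,20,0,0,0,0.005],[0,0,30,0,0,0,0.005],[0,0,40,0,0,0,0.005],[0,0,50,0,0,0,0.005]],
  ],
)

```text
time: 27.78
eef_pos: [0.6238, -0.1588, 0.1076]
tcp_rot: [0.615, 0.789, 0.001, 0.001]
contact_force: [1.6, 0.1, -1.4]
opening: 0.159
```

>>> move_arm(
  plan=[
    [[0,0,8,0,0,0,0.005],[0,0,16,0,0,0,0.005],[0,0,22,0,0,0,0.005],[0,0,27,0,0,0,0.005],[0,0,27,0,0,0,0.005]],
  ],
)

```text
time: 28.4
eef_pos: [0.624, -0.159, 0.1076]
tcp_rot: [0.781, 0.624, 0.001, 0.001]
contact_force: [-0.0, -0.5, -3.1]
opening: 0.16
```

```bash
python3 arm.py w32
```

```text
28.45 [ 0.6239 -0.159   0.1076] 77.26014466633362 0.16252294323723754 [-0.0383 -0.85   -2.8887] [-0.1305 -0.1134  0.2941]
```

>>> move_arm(
  plan=[
    [[0,0,3,0,0,0,0.005],[0,0,3,0,0,0,0.005],[0,0,-8,0,0,0,0.005],[0,0,-8,0,0,-0.008,0.005],[0,0,-8,0,0,-0.028,0.005]],
  ],
)

```text
time: 29.08
eef_pos: [0.6232, -0.1587, 0.1355]
tcp_rot: [0.737, 0.676, 0.001, 0.0]
contact_force: [-0.2, 0.4, -1.9]
opening: 0.163
```

Run:
```python
from h import *
print(get_state()['opening'],get_state()['eef_pos'])
print(rel([.5132,-.1576,.137],np.radians(163.5)))
```

```text
0.16322562951550215 [ 0.6232 -0.1587  0.1355]
(array([  0.11,  -0.  , -78.41]), array([-0.0083, -0.1096, -0.0016]))
```

>>> move_arm(
  plan=[
    [[0,0,-10,-0.002,-0.02,-0.002,0.005],[0,0,-20,-0.003,-0.045,-0.002,0.005],[0,0,-30,-0.005,-0.07,-0.002,0.005],[0,0,-40,-0.007,-0.095,-0.002,0.005],[0,0,-50,-0.008,-0.1096,-0.002,0.005]],
  ],
)

```text
time: 29.7
eef_pos: [0.513, -0.1575, 0.1393]
tcp_rot: [0.38, 0.925, 0.001, 0.002]
contact_force: [-0.9, -0.4, -0.6]
opening: 0.161
```

Run:
```python
from h import *
print(get_state()['opening'],get_state()['eef_pos'])
print(rel([.5132,-.1576,.136],np.radians(163.5)))
```

```text
0.16076542953899897 [ 0.513  -0.1575  0.1393]
(array([  0.11,   0.17, -28.23]), array([-0.0002,  0.0001,  0.0033]))
```

>>> move_arm(
  plan=[
    [[0,0,-10,0,0,0.003,0.005],[0.1,0.1,-20,0,0,0.003,0.005],[0.1,0.2,-28.2,0,0,0.003,0.005],[0.1,0.2,-28.2,0,0,0.003,0.005],[0.1,0.2,-28.2,0,0,0.003,0.005]],
  ],
)

```text
time: 30.32
eef_pos: [0.5134, -0.1577, 0.1374]
tcp_rot: [0.145, 0.989, -0.0, 0.001]
contact_force: [-0.7, 0.1, 0.0]
opening: 0.159
```

```bash
python3 arm.py w33
```

```text
30.375 [ 0.5132 -0.1577  0.1371] 163.34549386072396 0.16171341325532676 [-0.3853  0.1616 -0.4303] [-0.0362 -0.0121  0.0333]
```

>>> move_arm(
  plan=[
    [[0,0,0.5,0,0.001,0.007,0.005],[0,0,0.5,0,0.001,0.014,0.005],[0,0,0.5,0,0.001,0.02,0.005],[0,0,0.5,0,0.001,0.026,0.005],[0,0,0.5,0,0.001,0.0292,0.005]],
  ],
)

```text
time: 31.0
eef_pos: [0.5133, -0.1566, 0.1072]
tcp_rot: [0.149, 0.989, 0.0, -0.0]
contact_force: [0.0, -0.4, -2.4]
opening: 0.16
```

```bash
python3 arm.py w34
```

```text
31.05 [ 0.5134 -0.1566  0.1073] 162.84033802026252 0.16079258516498746 [ 0.2695  0.8555 -1.4121] [-0.0204  0.0672 -0.0123]
```

>>> move_arm(
  plan=[
    [[0,0,10,0,0,0,0.005],[0,0,20,0,0,0,0.005],[0,0,30,0,0,0,0.005],[0,0,40,0,0,0,0.005],[0,0,50,0,0,0,0.005]],
  ],
)

```text
time: 31.68
eef_pos: [0.5138, -0.1567, 0.1074]
tcp_rot: [0.555, 0.832, 0.0, 0.001]
contact_force: [0.6, 0.0, -2.2]
opening: 0.164
```

>>> move_arm(
  plan=[
    [[0,0,10,0,0,0,0.005],[0,0,20,0,0,0,0.005],[0,0,28,0,0,0,0.005],[0,0,37,0,0,0,0.005],[0,0,37,0,0,0,0.005]],
  ],
)

```text
time: 32.3
eef_pos: [0.5141, -0.157, 0.1074]
tcp_rot: [0.789, 0.614, 0.0, 0.001]
contact_force: [0.5, -0.6, -2.9]
opening: 0.157
```

```bash
python3 arm.py w35
```

```text
32.35 [ 0.514  -0.157   0.1074] 75.78951961532239 0.16110178167228625 [ 1.1119 -1.1221 -2.8129] [-0.1838 -0.193   0.5195]
```

>>> move_arm(
  plan=[
    [[0,0,-6,0,0,0,0.005],[0,0,-9,0,0,0,0.005],[0,0,-9,0,0,-0.01,0.005],[0,0,-9,0,0,-0.03,0.005],[0,0,-9,0,0,-0.06,0.005]],
  ],
)

```text
time: 32.98
eef_pos: [0.5134, -0.1565, 0.1678]
tcp_rot: [0.739, 0.674, 0.0, 0.0]
contact_force: [0.2, 0.6, -1.2]
opening: 0.16
```

Run:
```python
from h import *
print(get_state()['opening'],get_state()['eef_pos'])
print(rel([.6014,-.3268,.165],np.radians(21.6)))
```

```text
0.16000902063900005 [ 0.5134 -0.1565  0.1678]
(array([ 0.02, -0.01, 63.15]), array([-0.1615,  0.1032,  0.0029]))
```

>>> move_arm(
  plan=[
    [[0,0,10,-0.025,0.015,0,0.005],[0,0,20,-0.06,0.04,0,0.005],[0,0,30,-0.1,0.065,0,0.005],[0,0,40,-0.135,0.09,0,0.005],[0,0,50,-0.1615,0.1032,0.002,0.005]],
  ],
)

```text
time: 33.6
eef_pos: [0.6025, -0.3287, 0.167]
tcp_rot: [0.955, 0.295, 0.001, 0.001]
contact_force: [-1.1, -0.3, -0.7]
opening: 0.161
```

Run:
```python
from h import *
print(get_state()['opening'],get_state()['eef_pos'])
print(rel([.6014,-.3268,.155],np.radians(21.6)))
```

```text
0.16117622793247727 [ 0.6025 -0.3287  0.167 ]
(array([ 0.08, -0.07, 12.76]), array([ 0.0002, -0.0021,  0.012 ]))
```

>>> move_arm(
  plan=[
    [[0,0,8,0,-0.002,0.012,0.005],[0,0,12.8,0,-0.002,0.012,0.005],[0,0,12.8,0,-0.002,0.012,0.005],[0,0,12.8,0,-0.002,0.012,0.005],[0,0,12.8,0,-0.002,0.012,0.005]],
  ],
)

```text
time: 34.22
eef_pos: [0.6015, -0.327, 0.1555]
tcp_rot: [0.982, 0.187, 0.001, 0.001]
contact_force: [0.3, -0.6, -0.7]
opening: 0.161
```

```bash
python3 arm.py w36
python3 - <<'E'
from h import *
print(rel([.6014,-.3268,.072],np.radians(21.6)))
E
```

```text
34.275 [ 0.6015 -0.3269  0.1554] 21.59453579773534 0.16076631429525046 [ 1.2537 -0.277  -0.8682] [0.0289 0.0628 0.0474]
(array([ 0.1 , -0.1 , -0.01]), array([-0.0002, -0.0003,  0.0834]))
```

>>> move_arm(
  plan=[
    [[0,0,0,0,0,0.02,0.005],[0,0,0,0,0,0.045,0.005],[0,0,0,0,0,0.065,0.005],[0,0,0,0,0,0.078,0.005],[0,0,0,0,0,0.082,0.005]],
  ],
)

```text
time: 34.9
eef_pos: [0.6007, -0.3264, 0.0712]
tcp_rot: [0.982, 0.187, -0.0, -0.001]
contact_force: [-0.8, 1.7, 2.6]
opening: 0.157
```

>>> move_arm(
  plan=[
    [[0,0,0,0,0,0,0.03],[0,0,0,0,0,0,0.05],[0,0,0,0,0,0,0.05],[0,0,0,0,0,-0.03,0.05],[0,0,0,0,0,-0.08,0.05]],
  ],
)

```text
time: 35.52
eef_pos: [0.5995, -0.3256, 0.1499]
tcp_rot: [0.982, 0.187, -0.002, -0.002]
contact_force: [0.8, -0.6, 0.2]
opening: 0.585
```

```bash
python3 arm.py w37
```

```text
35.575 [ 0.6038 -0.3286  0.1609] 21.60896390033203 0.5825712547975251 [ 2.8461 -1.631   5.3223] [-0.0406 -0.0512  0.0335]
```

Run:
```python
from h import *
print(rel([.47,.40,.24],0))
```

```text
(array([ 0.43, -0.43, 21.61]), array([ 0.1444, -0.7259, -0.0846]))
```

>>> move_arm(
  plan=[
    [[0,0,1,0.005,-0.03,-0.06,0.06],[0,0,3,0.017,-0.085,-0.085,0.06],[0,0,5,0.029,-0.145,-0.085,0.06],[0,0,7,0.041,-0.205,-0.085,0.06],[0,0,9,0.053,-0.265,-0.085,0.06]],
  ],
)

```text
time: 36.2
eef_pos: [0.5551, -0.0639, 0.2451]
tcp_rot: [0.994, 0.109, 0.005, 0.004]
contact_force: [0.4, 1.1, 0.2]
opening: 0.702
```

Run:
```python
from h import *
print(rel([.47,.40,.24],0))
```

```text
(array([ 0.44, -0.61, 12.52]), array([ 0.0174, -0.4714,  0.0011]))
```

>>> move_arm(
  plan=[
    [[0.4,-0.6,2,0.002,-0.055,0,0.06],[0.4,-0.6,5,0.005,-0.115,0,0.06],[0.4,-0.6,8,0.008,-0.175,0,0.06],[0.4,-0.6,11,0.011,-0.235,0,0.06],[0.4,-0.6,12.5,0.014,-0.295,0,0.06]],
  ],
)

```text
time: 36.83
eef_pos: [0.5046, 0.229, 0.2437]
tcp_rot: [1.0, -0.0, 0.001, 0.0]
contact_force: [0.8, 0.3, 0.9]
opening: 0.701
```

Run:
```python
from h import *
print(rel([.47,.40,.24],0))
```

```text
(array([ 0.01, -0.16, -0.05]), array([-0.0347, -0.171 ,  0.0036]))
```

>>> move_arm(
  plan=[
    [[0,0,0,-0.012,-0.06,0,0.06],[0,0,0,-0.024,-0.12,0.002,0.06],[0,0,0,-0.034,-0.16,0.004,0.06],[0,0,0,-0.035,-0.171,0.004,0.06],[0,0,0,-0.035,-0.171,0.004,0.06]],
  ],
)

```text
time: 37.45
eef_pos: [0.4699, 0.4001, 0.2398]
tcp_rot: [1.0, 0.0, 0.002, 0.0]
contact_force: [-0.2, -0.5, 0.5]
opening: 0.702
```

Run:
```python
from h import *
C,im=snap('top','t38');cv2.imwrite('pics/zz2.png',cv2.resize(im[135:275,185:425,::-1],None,fx=3.3,fy=3.3,interpolation=cv2.INTER_CUBIC))
s=get_state();C,im=snap('wrist','w38')
print(s['time'],s['eef_pos'],np.abs(s['dq']).max())
m=cut_out('wrist','brush')[0];print(m['p'],m['pixels'].sum());m=m['pixels']
b=[boxpts(-.07,.07,-.016,.016,.030,.054),boxpts(-.065,.065,-.014,.014,0,.03)]
p,f=fit(C,b,m,[.465,.40,0]);print(p,np.degrees(p[2]),f)
ov=im.copy(); r=render(C,b,p)>.5; e=cv2.Canny((r*255).astype(np.uint8),50,100)>0; ov[e]=(0,255,255)
cv2.imwrite('pics/zz.png',ov[:,:,::-1])
```

```text
37.5 [0.4702 0.3994 0.2398] 0.021343573025833652
0.75 3145
[0.4621 0.4061 0.075 ] 4.295095782900492 0.12985317497428225
```

Run:
```python
from h import *
print(rel([.4625,.4058,.030],np.radians(4.3)))
```

```text
(array([ 0.03, -0.18, -4.44]), array([-0.0086, -0.0071,  0.2098]))
```

>>> move_arm(
  plan=[
    [[0,-0.1,-4.4,-0.0086,-0.007,0.06,0.07],[0,-0.2,-4.4,-0.0086,-0.007,0.12,0.07],[0,-0.2,-4.4,-0.0086,-0.007,0.17,0.07],[0,-0.2,-4.4,-0.0086,-0.007,0.2,0.07],[0,-0.2,-4.4,-0.0086,-0.007,0.2098,0.07]],
  ],
)

```text
time: 38.22
eef_pos: [0.4618, 0.4037, 0.0277]
tcp_rot: [0.999, 0.036, -0.002, 0.001]
contact_force: [0.5, 0.2, 1.1]
opening: 0.822
```

>>> move_arm(
  plan=[
    [[0,0,0,0,0,0.0,0.06],[0,0,0,0,0,0,0.02],[0,0,0,0,0,0,0.02],[0,0,0,0,0,0,0.02],[0,0,0,0,0,0,0.02]],
  ],
  force=60,
)

```text
time: 38.85
eef_pos: [0.4633, 0.4046, 0.03]
tcp_rot: [0.999, 0.036, -0.0, 0.001]
contact_force: [0.4, -0.4, 5.3]
opening: 0.361
```

```bash
python3 arm.py w39
```

```text
38.9 [0.4633 0.4046 0.0299] 4.15843509527452 0.36435556072613917 [ 0.8323 -0.0939  6.0709] [-0.0995  0.0132 -0.1043]
```

Run:
```python
from h import *
C=cam('top'); J=np.load('jig.npy')
def inv(P): c,s=np.cos(J[2]),np.sin(J[2]); d=P[:,:2]-J[:2]; return np.c_[d[:,0]*c+d[:,1]*s,-d[:,0]*s+d[:,1]*c]*1000
px=np.array([[209,118],[241,120],[208,182],[238,184],[278,125],[308,138],[260,168],[292,181]])/3.3+[185,135]
print(inv(at_z(C,px,.042)))
s=get_state();print(rel([.463,.4045,.15],np.radians(4)))
a=tr(J,np.array([[.030,-.012,0]]))[0];print(a)
```

```text
[[80.8348 79.467 ]
 [80.1038 55.0684]
 [31.4158 78.0493]
 [30.6622 55.3116]
 [77.19   26.8138]
 [67.9159  3.693 ]
 [43.518  39.177 ]
 [34.378  14.624 ]]
(array([0.06, 0.03, 0.16]), array([-0.0003,  0.0002, -0.1201]))
[ 0.5995 -0.0347  0.    ]
```

Run:
```python
from h import *
C=cam('top'); J=np.load('jig.npy')
def inv(P): c,s=np.cos(J[2]),np.sin(J[2]); d=P[:,:2]-J[:2]; return np.c_[d[:,0]*c+d[:,1]*s,-d[:,0]*s+d[:,1]*c]*1000
px=np.array([[356,118],[349,350],[460,118],[456,351]])/3.3+[185,135]
print(inv(at_z(C,px,.030)))
a=tr(J,np.array([[.028,-.015,0]]))[0];print(a)
print(rel([a[0],a[1],.17],J[2]))
```

```text
[[  87.3401  -32.5179]
 [ -90.9686  -32.716 ]
 [  90.2814 -112.4483]
 [ -89.0138 -113.363 ]]
[ 0.5975 -0.0377  0.    ]
(array([0.06, 0.03, 5.05]), array([ 0.1017,  0.451 , -0.1397]))
```

>>> move_arm(
  plan=[
    [[0,0,0,0,0,-0.05,0.02],[0,0,0,0,0,-0.1,0.02],[0,0,0.5,0.01,0.045,-0.14,0.02],[0,0,1,0.022,0.1,-0.14,0.02],[0,0,2,0.034,0.155,-0.14,0.02]],
  ],
)

```text
time: 39.52
eef_pos: [0.5084, 0.2513, 0.1705]
tcp_rot: [1.0, 0.019, 0.0, 0.001]
contact_force: [0.1, -0.0, -1.0]
opening: 0.361
```

Run:
```python
from h import *
J=np.load('jig.npy');a=tr(J,np.array([[.028,-.0145,0]]))[0]
print(get_state()['opening'],rel([a[0],a[1],.16],J[2]))
```

```text
0.3608559530205314 (array([ 0.06, -0.02,  3.1 ]), array([0.0779, 0.2917, 0.0108]))
```

>>> move_arm(
  plan=[
    [[0,0,0.6,0.015,0.057,0,0.02],[0,0,1.2,0.03,0.115,0,0.02],[0,0,1.8,0.045,0.172,0.002,0.02],[0,0,2.4,0.062,0.23,0.005,0.02],[0,0,3.1,0.0779,0.2917,0.0108,0.02]],
  ],
)

```text
time: 40.15
eef_pos: [0.597, -0.0374, 0.1598]
tcp_rot: [1.0, -0.008, 0.0, 0.0]
contact_force: [1.1, 0.3, -1.7]
opening: 0.365
```

```bash
python3 arm.py w40 >/dev/null; python3 arm.py w40
python3 - <<'E'
from h import *
J=np.load('jig.npy');a=tr(J,np.array([[.028,-.0145,0]]))[0]
print(rel([a[0],a[1],.055],J[2]))
E
```

```text
40.25 [ 0.5975 -0.0412  0.1591] -1.2473038052946939 0.3666783813749671 [-0.5247  1.5794 -2.1798] [ 0.0327  0.0094 -0.0267]
(array([ 0.16,  0.03, -0.35]), array([-0.0001, -0.0044,  0.1041]))
```

>>> move_arm(
  plan=[
    [[0.1,0,-0.3,0,-0.0044,0.02,0.02],[0.1,0,-0.3,0,-0.0044,0.045,0.02],[0.1,0,-0.3,0,-0.0044,0.07,0.02],[0.1,0,-0.3,0,-0.0044,0.09,0.02],[0.1,0,-0.3,0,-0.0044,0.09,0.02]],
  ],
)

```text
time: 40.88
eef_pos: [0.5952, -0.0355, 0.066]
tcp_rot: [1.0, -0.008, -0.003, -0.0]
contact_force: [-0.0, 0.2, -1.2]
opening: 0.36
```

```bash
python3 - <<'E'
from h import *
J=np.load('jig.npy');a=tr(J,np.array([[.028,-.0145,0]]))[0]
print(get_state()['eef_pos'],get_state()['contact_force'],rel([a[0],a[1],.0553],J[2]))
E
python3 arm.py w41
```

```text
[ 0.5952 -0.0355  0.066 ] [-0.0431  0.1756 -1.1777] (array([-0.01,  0.36,  0.03]), array([0.0023, 0.0016, 0.0107]))
40.925 [ 0.5966 -0.0361  0.0678] -0.8827806516139111 0.36554672127711846 [-0.109  -0.7024 -1.8938] [ 0.0587 -0.0066  0.0011]
```

>>> move_arm(
  plan=[
    [[0,0.3,0,0.001,0.002,0.006,0.02],[0,0.3,0,0.001,0.002,0.0122,0.02],[0,0.3,0,0.001,0.002,0.0122,0.02],[0,0.3,0,0.001,-0.006,0.0122,0.02],[0,0.3,0,0.001,-0.016,0.0122,0.02]],
  ],
)

```text
time: 41.55
eef_pos: [0.5981, -0.0197, 0.056]
tcp_rot: [1.0, -0.008, 0.002, 0.0]
contact_force: [0.4, 0.6, -2.2]
opening: 0.364
```

Run:
```python
from h import *
J=np.load('jig.npy');a=tr(J,np.array([[.028,.102,0]]))[0]
print(get_state()['eef_pos'],get_state()['contact_force'],rel([a[0],a[1],.0553],J[2]))
```

```text
[ 0.5981 -0.0197  0.056 ] [ 0.3969  0.591  -2.2002] (array([ 0.03, -0.18, -0.01]), array([-0.0004, -0.099 ,  0.0007]))
```

>>> move_arm(
  plan=[
    [[0,-0.2,0,0,-0.011,0.0006,0.02],[0,-0.2,0,0,-0.023,0.0006,0.02],[0,-0.2,0,0,-0.035,0.0006,0.02],[0,-0.2,0,0,-0.047,0.0006,0.02],[0,-0.2,0,0,-0.058,0.0006,0.02]],
  ],
)

```text
time: 42.18
eef_pos: [0.599, 0.0393, 0.0553]
tcp_rot: [1.0, -0.008, -0.0, 0.0]
contact_force: [0.1, 0.5, -1.4]
opening: 0.363
```

```bash
python3 arm.py w42
python3 - <<'E'
from h import *
J=np.load('jig.npy');a=tr(J,np.array([[.028,.104,0]]))[0]
print(rel([a[0],a[1],.0555],J[2]))
E
```

```text
42.225 [0.5989 0.0404 0.0553] -0.856048957009994 0.36016189404723775 [-0.0523  0.589  -2.1042] [ 0.0089  0.0022 -0.0136]
(array([-0.02,  0.04,  0.04]), array([-0.0002, -0.0409, -0.0002]))
```

>>> move_arm(
  plan=[
    [[0,0,0,0,-0.012,0,0.02],[0,0,0,0,-0.024,0,0.02],[0,0,0,0,-0.034,0,0.02],[0,0,0,0,-0.041,0,0.02],[0,0,0,0,-0.041,0,0.02]],
  ],
)

```text
time: 42.85
eef_pos: [0.5994, 0.082, 0.0553]
tcp_rot: [1.0, -0.007, -0.0, -0.0]
contact_force: [-0.3, 0.3, -1.6]
opening: 0.36
```

```bash
python3 arm.py w43
```

```text
42.9 [0.5994 0.0816 0.0552] -0.8358561566163215 0.36233713286509606 [-0.6632  0.0728 -0.7999] [ 0.0028 -0.0077  0.0365]
```

>>> move_arm(
  plan=[
    [[0,0,0,0,0,-0.02,0.02],[0,0,0,0,0,-0.05,0.02],[0,0,0,0,0,-0.09,0.02],[0,0,0,0,0,-0.11,0.02],[0,0,0,0,0,-0.11,0.02]],
  ],
)

```text
time: 43.52
eef_pos: [0.6009, 0.0813, 0.168]
tcp_rot: [1.0, -0.007, 0.002, -0.0]
contact_force: [-1.1, -0.2, -2.4]
opening: 0.362
```

```bash
python3 - <<'E'
from h import *
C,im=snap('scene','s44')
cv2.imwrite('pics/zz.png',cv2.resize(im[100:300,190:410,::-1],None,fx=3.5,fy=2.9,interpolation=cv2.INTER_CUBIC))
C,im=snap('wrist','w44')
E
python3 - <<'E'
from h import *
im=cv2.imread('pics/s44.png')
cv2.imwrite('pics/zz.png',cv2.resize(im[155:205,315:365],None,fx=12,fy=12,interpolation=cv2.INTER_CUBIC))
C,im=snap('top','t45')
cv2.imwrite('pics/zz2.png',cv2.resize(im[135:275,185:365,::-1],None,fx=4,fy=4,interpolation=cv2.INTER_CUBIC))
E
python3 - <<'E'
from h import *
print(rel([.463,.4045,.12],np.radians(4)))
E
```

```text
(array([-0.03,  0.24, -4.84]), array([-0.1399, -0.321 ,  0.0441]))
```

>>> move_arm(
  plan=[
    [[0,0,0,-0.023,-0.054,0,0.02],[0,0,-1,-0.046,-0.108,0,0.02],[0,0.1,-2,-0.07,-0.16,0,0.02],[0,0.2,-3,-0.093,-0.214,0,0.02],[0,0.2,-4,-0.116,-0.268,0,0.02]],
  ],
)

```text
time: 44.3
eef_pos: [0.4843, 0.3522, 0.1616]
tcp_rot: [1.0, 0.028, -0.002, 0.0]
contact_force: [-0.1, 0.4, -1.4]
opening: 0.361
```

Run:
```python
from h import *
print(rel([.463,.4045,.0305],np.radians(4)))
```

```text
(array([ 0.05,  0.23, -0.82]), array([-0.0179, -0.0535,  0.1312]))
```

>>> move_arm(
  plan=[
    [[0,0.2,-0.8,-0.018,-0.0535,0.01,0.02],[0,0.2,-0.8,-0.018,-0.0535,0.055,0.02],[0,0.2,-0.8,-0.018,-0.0535,0.1,0.02],[0,0.2,-0.8,-0.018,-0.0535,0.122,0.02],[0,0.2,-0.8,-0.018,-0.0535,0.129,0.02]],
  ],
)

```text
time: 44.92
eef_pos: [0.4603, 0.4033, 0.03]
tcp_rot: [0.999, 0.035, -0.004, 0.002]
contact_force: [-6.0, -2.0, 11.4]
opening: 0.357
```

Run:
```python
from h import *
print(get_state()['eef_pos'],get_state()['contact_force'],rel([.463,.4045,.030],np.radians(4)))
```

```text
[0.4603 0.4033 0.03  ] [-6.0173 -2.0346 11.4133] (array([ 0.26,  0.46, -0.03]), array([ 0.0028, -0.001 , -0.0001]))
```

>>> move_arm(
  plan=[
    [[0.2,0.4,0,0.002,0,-0.001,0.02],[0.2,0.4,0,0.002,0,-0.0005,0.035],[0.2,0.4,0,0.002,0,-0.0005,0.055],[0.2,0.4,0,0.002,0,-0.0005,0.06],[0.2,0.4,0,0.002,0,-0.001,0.06]],
  ],
)

```text
time: 45.55
eef_pos: [0.4624, 0.4035, 0.0311]
tcp_rot: [0.999, 0.035, -0.0, 0.0]
contact_force: [0.3, 0.3, -0.1]
opening: 0.699
```

>>> move_arm(
  plan=[
    [[0,0,0,0,0,-0.02,0.06],[0,0,0,0,0,-0.06,0.06],[0,0,0,0,0,-0.12,0.06],[0,0,0,0,0,-0.17,0.06],[0,0,0,0,0,-0.2,0.06]],
  ],
)

```text
time: 46.18
eef_pos: [0.4637, 0.4044, 0.2371]
tcp_rot: [0.999, 0.035, 0.003, -0.001]
contact_force: [0.0, 0.2, -0.7]
opening: 0.707
```

```bash
python3 - <<'E'
from h import *
C,im=snap('wrist','w46')
cv2.imwrite('pics/zz.png',im[:,:,::-1])
C,im=snap('top','t46')
cv2.imwrite('pics/zz2.png',cv2.resize(im[135:275,185:425,::-1],None,fx=3.3,fy=3.3,interpolation=cv2.INTER_CUBIC))
C,im=snap('scene','s46')
cv2.imwrite('pics/zz3.png',cv2.resize(im[60:260,250:440,::-1],None,fx=3.7,fy=3,interpolation=cv2.INTER_CUBIC))
E
python3 - <<'E'
from h import *
print(rel([.55,.1,.25],0)); print(get_state()['time'])
E
```

```text
(array([-0.14, -0.3 ,  3.98]), array([ 0.0651,  0.3096, -0.0152]))
46.325
```

>>> move_arm(
  plan=[
    [[0,0,0,0.013,0.062,-0.013,0.06],[0,0,1,0.026,0.124,-0.013,0.06],[0,0,2,0.039,0.186,-0.013,0.06],[0,-0.2,3,0.052,0.248,-0.013,0.06],[0,-0.3,4,0.065,0.31,-0.013,0.06]],
  ],
)

```text
time: 46.95
eef_pos: [0.5475, 0.1035, 0.246]
tcp_rot: [1.0, -0.0, -0.002, -0.001]
contact_force: [1.7, 0.2, 0.4]
opening: 0.702
```

Run:
```python
from h import *
print(rel([.44,-.333,.22],np.radians(-14)))
```

```text
(array([-0.12,  0.19, 13.95]), array([-0.1071,  0.4366,  0.0252]))
```

>>> move_arm(
  plan=[
    [[0,0,1,-0.005,0.062,0,0.06],[0,0,3,-0.012,0.124,0,0.06],[0,0,5,-0.025,0.186,0,0.06],[0,0.1,7,-0.04,0.247,0,0.06],[-0.1,0.2,9,-0.06,0.305,0.005,0.06]],
  ],
)

```text
time: 47.58
eef_pos: [0.4866, -0.2014, 0.2392]
tcp_rot: [0.997, -0.079, -0.001, -0.001]
contact_force: [0.6, -0.6, 0.5]
opening: 0.7
```

Run:
```python
from h import *
print(rel([.44,-.333,.22],np.radians(-14)))
```

```text
(array([-0.07,  0.08,  4.88]), array([-0.0251,  0.1374,  0.0191]))
```

>>> move_arm(
  plan=[
    [[0,0,1.5,-0.009,0.05,0.005,0.06],[0,0,3,-0.018,0.1,0.01,0.06],[0,0,4.9,-0.025,0.137,0.019,0.06],[0,0,4.9,-0.025,0.137,0.019,0.06],[0,0,4.9,-0.025,0.137,0.019,0.06]],
  ],
)

```text
time: 48.2
eef_pos: [0.4397, -0.3318, 0.2188]
tcp_rot: [0.993, -0.122, -0.001, -0.002]
contact_force: [0.4, 0.0, -0.0]
opening: 0.702
```

Run:
```python
from h import *
s=get_state();C,im=snap('wrist','w48')
print(s['time'],s['eef_pos'],np.abs(s['dq']).max())
m=cut_out('wrist','straightedge')[0];print(m['p'],m['pixels'].sum());m=m['pixels']
b=[boxpts(-.085,.085,-.028,.028,0,.006),boxpts(-.045,.045,-.006,.006,.006,.03)]
p,f=fit(C,b,m,[.44,-.333,-.25]);print(p,np.degrees(p[2]),f)
ov=im.copy()
for bb in b:
    r=render(C,[bb],p)>.5; e=cv2.Canny((r*255).astype(np.uint8),50,100)>0; ov[e]=(255,0,0)
cv2.imwrite('pics/zz.png',cv2.resize(ov[100:320,170:400,::-1],None,fx=3.2,fy=2.7))
np.save('se.npy',p)
```

```text
48.2 [ 0.4397 -0.3318  0.2188] 0.020110871330412918
0.96 6152
[ 0.435  -0.3345 -0.1572] -9.0085822745615 0.05432825926209236
```

Run:
```python
from h import *
print(rel([.4358,-.3347,.0105],np.radians(-9)))
```

```text
(array([-0.11,  0.11, -4.94]), array([-0.0033,  0.0046,  0.2092]))
```

>>> move_arm(
  plan=[
    [[0,0,-5,-0.0033,0.0046,0.06,0.05],[0,0,-5,-0.0033,0.0046,0.12,0.045],[0,0,-5,-0.0033,0.0046,0.17,0.04],[-0.1,0.1,-5,-0.0033,0.0046,0.198,0.04],[-0.1,0.1,-5,-0.0033,0.0046,0.208,0.04]],
  ],
)

```text
time: 48.92
eef_pos: [0.4354, -0.3326, 0.0099]
tcp_rot: [0.997, -0.077, -0.001, -0.001]
contact_force: [0.2, -1.2, 0.1]
opening: 0.473
```

Run:
```python
from h import *
s=get_state();print(s['eef_pos'],s['contact_force'],s['opening'],np.abs(s['dq']).max())
print(rel([.4358,-.3347,.0105],np.radians(-9)))
```

```text
[ 0.4354 -0.3326  0.0099] [ 0.2149 -1.1718  0.1457] 0.472580685681948 0.14695008551459812
(array([-0.15,  0.17,  0.17]), array([ 0.0007,  0.002 , -0.0006]))
```

>>> move_arm(
  plan=[
    [[0,0,0,0.0005,0.002,0,0.03],[0,0,0,0.0005,0.002,0,0.02],[0,0,0,0.0005,0.002,0,0.005],[0,0,0,0.0005,0.002,0,0.005],[0,0,0,0.0005,0.002,0,0.005]],
  ],
  force=60,
)

```text
time: 49.55
eef_pos: [0.4367, -0.3359, 0.0118]
tcp_rot: [0.997, -0.077, 0.0, -0.0]
contact_force: [-0.4, 0.9, 6.6]
opening: 0.126
```

>>> move_arm(
  plan=[
    [[0,0,0,0,0,0,0.005],[0,0,0,0,0,0,0.005],[0,0,0,0,0,-0.01,0.005],[0,0,0,0,0,-0.04,0.005],[0,0,0,0,0,-0.07,0.005]],
  ],
  force=100,
)

```text
time: 50.18
eef_pos: [0.4361, -0.3352, 0.0819]
tcp_rot: [0.997, -0.077, -0.001, -0.001]
contact_force: [1.3, -0.1, -2.0]
opening: 0.116
```

```bash
python3 arm.py w49
```

```text
50.225 [ 0.4383 -0.3375  0.0868] -8.82762792014966 0.11186456991492927 [ 2.527  -0.8052  0.8321] [-0.0563 -0.1465  0.0097]
```

Run:
```python
from h import *
k=get_calibration('wrist');C=(np.array(k['mtx']),np.array(k['dist_coeffs']),np.array(k['hand_eye']))
for xc in(-.003,-.0015,0):
    print(xc, proj(C,np.array([[xc+.085,-.028,.0058],[xc+.085,.028,.0058],[xc+.045,0,-.0182],[xc-.045,0,-.0182],[xc+.085,0,.0118]])).round(1).tolist())
im=cv2.imread('pics/w49.png');cv2.imwrite('pics/zz.png',cv2.resize(im[95:380,210:360],None,fx=2.5,fy=2.1,interpolation=cv2.INTER_CUBIC))
```

```text
-0.003 [[223.4, 113.1], [341.9, 113.1], [282.7, 209.3], [282.6, 369.2], [282.6, 113.2]]
-0.0015 [[223.2, 109.8], [342.1, 109.8], [282.7, 206.0], [282.6, 367.0], [282.6, 110.0]]
0 [[223.0, 106.4], [342.3, 106.4], [282.7, 202.7], [282.6, 364.8], [282.6, 106.7]]
```

Run:
```python
from h import *
J=np.array([.5708,-.0226,np.radians(-.85)]);np.save('jig2.npy',J)
a=tr(J,np.array([[.0015,0.0005,0]]))[0];print(a)
print(rel([a[0],a[1],.13],J[2]))
```

```text
[ 0.5723 -0.0221  0.    ]
(array([ 0.21, -0.25, -7.98]), array([ 0.0842, -0.3321, -0.0439]))
```

>>> move_arm(
  plan=[
    [[0.2,-0.2,0,0,-0.01,-0.055,0.005],[0.2,-0.2,-1,0.008,-0.06,-0.08,0.005],[0.2,-0.2,-3,0.025,-0.115,-0.08,0.005],[0.2,-0.2,-5,0.043,-0.17,-0.08,0.005],[0.2,-0.2,-7,0.061,-0.225,-0.075,0.005]],
  ],
)

```text
time: 50.85
eef_pos: [0.5332, -0.1226, 0.1611]
tcp_rot: [1.0, -0.016, 0.001, 0.0]
contact_force: [0.3, -0.5, -2.1]
opening: 0.111
```

Run:
```python
from h import *
J=np.load('jig2.npy')
a=tr(J,np.array([[.0015,0.0005,0]]))[0]
print(get_state()['opening'],rel([a[0],a[1],.12],J[2]))
```

```text
0.11131635722023031 (array([ 0.02, -0.09, -0.94]), array([ 0.0358, -0.1016,  0.0412]))
```

>>> move_arm(
  plan=[
    [[0,0,-0.5,0.015,-0.045,0,0.005],[0,0,-0.9,0.03,-0.09,0.01,0.005],[0,-0.1,-0.9,0.0358,-0.1016,0.03,0.005],[0,-0.1,-0.9,0.0358,-0.1016,0.0412,0.005],[0,-0.1,-0.9,0.0358,-0.1016,0.0412,0.005]],
  ],
)

```text
time: 51.48
eef_pos: [0.5706, -0.023, 0.1178]
tcp_rot: [1.0, -0.008, -0.002, 0.0]
contact_force: [0.0, 0.2, -1.7]
opening: 0.115
```

Run:
```python
from h import *
J=np.load('jig2.npy')
a=tr(J,np.array([[.0015,0.0005,0]]))[0]
C,im=snap('scene','s50')
cv2.imwrite('pics/zz.png',cv2.resize(im[130:300,190:390,::-1],None,fx=3.8,fy=3.4,interpolation=cv2.INTER_CUBIC))
print(get_state()['eef_pos'],rel([a[0],a[1],.037],J[2]))
snap('wrist','w50')
```

```text
[ 0.5714 -0.0233  0.119 ] (array([ 0.03,  0.13, -0.13]), array([ 0.001 , -0.0013,  0.082 ]))
```

>>> move_arm(
  plan=[
    [[0,0.1,-0.1,0.001,-0.0013,0.025,0.005],[0,0.1,-0.1,0.001,-0.0013,0.05,0.005],[0,0.1,-0.1,0.001,-0.0013,0.07,0.005],[0,0.1,-0.1,0.001,-0.0013,0.078,0.005],[0,0.1,-0.1,0.001,-0.0013,0.081,0.005]],
  ],
)

```text
time: 52.2
eef_pos: [0.5733, -0.0226, 0.039]
tcp_rot: [1.0, -0.008, 0.001, 0.0]
contact_force: [-0.0, -0.5, -1.9]
opening: 0.107
```

Run:
```python
from h import *
J=np.load('jig2.npy')
snap('wrist','w51a')
C,im=snap('wrist','w51')
cv2.imwrite('pics/zz.png',cv2.resize(im[60:320,190:420,::-1],None,fx=3,fy=2.3,interpolation=cv2.INTER_CUBIC))
s=get_state();print(s['eef_pos'],s['contact_force'],np.degrees(yawnow()))
a=tr(J,np.array([[.0015,-.003,0]]))[0];print(rel([a[0],a[1],.0362],J[2]))
```

```text
[ 0.5735 -0.0224  0.0394] [-0.3945 -0.2805 -0.6032] -0.8953820976755621
(array([ 0.05, -0.13, -0.05]), array([-0.0012,  0.0032,  0.0032]))
```

>>> move_arm(
  plan=[
    [[0,-0.1,0.2,-0.001,0,0.0015,0.005],[0,-0.1,0.2,-0.001,0,0.0033,0.005],[0,-0.1,0.2,-0.001,0.0007,0.0033,0.005],[0,-0.1,0.2,-0.001,0.0014,0.0033,0.005],[0,-0.1,0.2,-0.001,0.002,0.0033,0.005]],
  ],
)

```text
time: 52.92
eef_pos: [0.5726, -0.0244, 0.0361]
tcp_rot: [1.0, -0.01, 0.0, 0.0]
contact_force: [0.5, 1.1, -2.1]
opening: 0.114
```

```bash
cat > se.py <<'E'
from h import *
import sys
C,im=snap('wrist',sys.argv[1])
cv2.imwrite('pics/zz.png',cv2.resize(im[60:320,190:420,::-1],None,fx=3,fy=2.3,interpolation=cv2.INTER_CUBIC))
s=get_state();print(s['time'],s['eef_pos'],s['contact_force'],s['wrist_torque'],np.degrees(yawnow()))
E
python3 se.py w52
```

```text
52.975 [ 0.5726 -0.0245  0.0362] [-0.8301 -0.7105 -1.8766] [ 0.0694 -0.0052  0.0854] -1.0922053222133996
```

>>> move_arm(
  plan=[
    [[0,0,0,0,0.0005,0,0.005],[0,0,0,0,0.001,0,0.005],[0,0,0,0,0.0015,0,0.005],[0,0,0,0,0.002,0,0.005],[0,0,0,0,0.002,0,0.005]],
  ],
)

```text
time: 53.6
eef_pos: [0.5724, -0.0259, 0.0362]
tcp_rot: [1.0, -0.01, 0.0, -0.0]
contact_force: [-0.7, 5.3, 0.2]
opening: 0.11
```

```bash
python3 se.py w53
```

```text
53.65 [ 0.5724 -0.0258  0.0362] [-1.2157  5.5234 -0.1466] [0.7916 0.0785 0.0675] -1.0901576758618323
```

>>> move_arm(
  plan=[
    [[0,0,0,0,0,0.0006,0.005],[0,0,0,0,0,0.0006,0.005],[0,0,0,0,0,0.0004,0.03],[0,0,0,0,0,0.0004,0.035],[0,0,0,0,0,0.0,0.035]],
  ],
)

```text
time: 54.28
eef_pos: [0.5727, -0.0264, 0.0364]
tcp_rot: [1.0, -0.01, 0.001, 0.0]
contact_force: [-0.3, -0.5, 1.0]
opening: 0.411
```

```bash
python3 se.py w54
```

```text
54.325 [ 0.5727 -0.0263  0.0364] [ 0.2501 -0.4412  0.1298] [-0.0009  0.0122  0.0031] -1.1012485076973408
```

>>> move_arm(
  plan=[
    [[0,0,0,0,0,-0.02,0.035],[0,0,0,0,0,-0.05,0.04],[0,0,0,0,0,-0.1,0.05],[0,0,0,0,0,-0.15,0.06],[0,0,0,0,0,-0.18,0.06]],
  ],
)

```text
time: 54.95
eef_pos: [0.5739, -0.0265, 0.2218]
tcp_rot: [1.0, -0.01, 0.004, 0.001]
contact_force: [1.6, 0.3, 0.1]
opening: 0.706
```

Run:
```python
from h import *
snap('wrist','w55a');snap('wrist','w55b')
C,im=snap('wrist','w55')
cv2.imwrite('pics/zz.png',cv2.resize(im[60:320,160:420,::-1],None,fx=3,fy=2.3,interpolation=cv2.INTER_CUBIC))
s=get_state();print(s['time'],s['eef_pos'],np.degrees(yawnow()))
m=cut_out('wrist','straightedge')[0]['pixels']
b=[boxpts(-.085,.085,-.028,.028,0.024,.030),boxpts(-.045,.045,-.006,.006,.030,.054)]
p,f=fit(C,b,m,[.571,-.026,-.015]);print(p,np.degrees(p[2]),f)
print(rel([.6014,-.3268,.17],np.radians(21.6)))
```

```text
55.1 [ 0.5739 -0.0265  0.2201] -1.097464180727168
[ 0.5708 -0.0258 -0.0188] -1.0766837240912248 0.04700702705502512
(array([  0.09,  -0.16, -22.7 ]), array([0.0343, 0.2999, 0.048 ]))
```

>>> move_arm(
  plan=[
    [[0,0,-4,0.006,0.055,0,0.06],[0,0,-8,0.013,0.11,0,0.06],[0,0,-13,0.02,0.17,0,0.06],[0,0,-18,0.027,0.23,0,0.06],[0,-0.1,-22.7,0.0343,0.29,0.02,0.06]],
  ],
)

```text
time: 55.78
eef_pos: [0.6014, -0.3179, 0.1979]
tcp_rot: [0.982, 0.189, 0.001, 0.001]
contact_force: [1.1, 0.3, 0.5]
opening: 0.703
```

Run:
```python
from h import *
print(rel([.6008,-.3264,.15],np.radians(21.6)))
```

```text
(array([ 0.12, -0.06,  0.14]), array([-0.0038,  0.0076,  0.0479]))
```

>>> move_arm(
  plan=[
    [[0.1,0,0.1,-0.0038,0.0076,0.03,0.06],[0.1,0,0.1,-0.0038,0.0076,0.048,0.05],[0.1,0,0.1,-0.0038,0.0076,0.048,0.05],[0.1,0,0.1,-0.0038,0.0076,0.048,0.05],[0.1,0,0.1,-0.0038,0.0076,0.048,0.05]],
  ],
)

```text
time: 56.4
eef_pos: [0.6018, -0.326, 0.1519]
tcp_rot: [0.982, 0.188, 0.002, 0.001]
contact_force: [0.6, 0.4, 0.9]
opening: 0.583
```

```bash
python3 arm.py w56
python3 - <<'E'
from h import *
print(rel([.6008,-.3265,.0692],np.radians(21.6)))
E
```

```text
56.45 [ 0.6017 -0.3261  0.1518] 21.70485935477242 0.5810554335856059 [-0.1704  0.7375  0.2255] [ 0.0052 -0.0393 -0.035 ]
(array([ 0.16, -0.15,  0.1 ]), array([-0.0012, -0.0002,  0.0826]))
```

>>> move_arm(
  plan=[
    [[0.1,-0.1,0.1,-0.0012,0,0.03,0.05],[0.1,-0.1,0.1,-0.0012,0,0.06,0.045],[0.1,-0.1,0.1,-0.0012,0,0.078,0.045],[0.1,-0.1,0.1,-0.0012,0,0.0826,0.04],[0.1,-0.1,0.1,-0.0012,0,0.0826,0.04]],
  ],
)

```text
time: 57.08
eef_pos: [0.6014, -0.327, 0.0699]
tcp_rot: [0.982, 0.187, 0.001, 0.001]
contact_force: [0.1, -0.0, 0.6]
opening: 0.466
```

Run:
```python
from h import *
s=get_state();print(s['eef_pos'],s['contact_force'],s['opening'],rel([.6008,-.3265,.0692],np.radians(21.6)))
```

```text
[ 0.6014 -0.327   0.0699] [ 0.1229 -0.0199  0.5503] 0.4658296576892646 (array([ 0.12, -0.08,  0.01]), array([-0.0003, -0.0006,  0.0007]))
```

>>> move_arm(
  plan=[
    [[0,0,0,0,-0.0005,0.0015,0.02],[0,0,0,0,-0.0005,0.0015,0.015],[0,0,0,0,-0.0005,0.0015,0.01],[0,0,0,0,-0.0005,0.0015,0.005],[0,0,0,0,-0.0005,0.0015,0.005]],
  ],
  force=50,
)

```text
time: 57.7
eef_pos: [0.6019, -0.3267, 0.07]
tcp_rot: [0.982, 0.187, 0.002, 0.001]
contact_force: [-1.2, 2.1, 5.6]
opening: 0.177
```

>>> move_arm(
  plan=[
    [[0,0,0,0,0,0,0.005],[0,0,0,0,0,0,0.005],[0,0,0,0,0,-0.02,0.005],[0,0,0,0,0,-0.05,0.005],[0,0,0,0,0,-0.09,0.005]],
  ],
  force=100,
)

```text
time: 58.32
eef_pos: [0.6008, -0.3263, 0.1601]
tcp_rot: [0.982, 0.187, 0.001, 0.001]
contact_force: [-0.2, -1.1, -0.7]
opening: 0.158
```

```bash
python3 arm.py w57
python3 - <<'E'
from h import *
print(rel([.6878,-.0291,.15],np.radians(82.2)))
E
```

```text
58.375 [ 0.6039 -0.3285  0.1685] 21.628690541472135 0.16085295383307277 [ 2.3683 -0.3753  3.3492] [-0.0708 -0.0401 -0.0162]
(array([  0.85,  -0.01, -60.57]), array([ 0.1882, -0.2476,  0.0169]))
```

>>> move_arm(
  plan=[
    [[0.5,0,-8,0.02,-0.03,-0.015,0.005],[0.8,0,-18,0.055,-0.075,-0.015,0.005],[0.8,0,-28,0.09,-0.12,-0.015,0.005],[0.8,0,-38,0.125,-0.165,-0.015,0.005],[0.8,0,-48,0.155,-0.205,-0.01,0.005]],
  ],
)

```text
time: 59.0
eef_pos: [0.6731, -0.0791, 0.1784]
tcp_rot: [0.819, 0.573, 0.001, 0.001]
contact_force: [-0.3, -0.1, -0.4]
opening: 0.162
```

Run:
```python
from h import *
print(rel([.6878,-.0291,.135],np.radians(82.2)))
```

```text
(array([  0.21,  -0.04, -12.21]), array([ 0.0519, -0.0035,  0.0434]))
```

>>> move_arm(
  plan=[
    [[0,0,-6,0.02,-0.001,0.01,0.005],[0.2,0,-12.2,0.045,-0.003,0.025,0.005],[0.2,0,-12.2,0.0519,-0.0035,0.0434,0.005],[0.2,0,-12.2,0.0519,-0.0035,0.0434,0.005],[0.2,0,-12.2,0.0519,-0.0035,0.0434,0.005]],
  ],
)

```text
time: 59.62
eef_pos: [0.6878, -0.0303, 0.1353]
tcp_rot: [0.754, 0.657, 0.0, 0.0]
contact_force: [-0.2, 0.2, -0.6]
opening: 0.162
```

```bash
python3 arm.py w58a>/dev/null; python3 arm.py w58
```

```text
59.725 [ 0.6882 -0.0304  0.1361] 82.08043262904637 0.16498456177324433 [ 0.0811 -0.2262 -0.8277] [-0.0211 -0.009  -0.0181]
```

>>> move_arm(
  plan=[
    [[0,0,0,0,0,0.007,0.005],[0,0,0,0,0,0.014,0.005],[0,0,0,0,0,0.02,0.005],[0,0,0,0,0,0.026,0.005],[0,0,0,0,0,0.0293,0.005]],
  ],
)

```text
time: 60.35
eef_pos: [0.688, -0.0302, 0.1061]
tcp_rot: [0.754, 0.657, 0.001, 0.0]
contact_force: [-0.8, -0.3, 9.4]
opening: 0.163
```

```bash
python3 arm.py w59
```

```text
60.4 [ 0.6882 -0.0303  0.1065] 82.08829179933034 0.16081802138410317 [ 0.1103  0.071  -1.1361] [-0.002  -0.0012  0.0124]
```

>>> move_arm(
  plan=[
    [[0,0,8,0,0,-0.0008,0.005],[0,0,18,0,0,-0.0008,0.005],[0,0,28,0,0,-0.0008,0.005],[0,0,38,0,0,-0.0008,0.005],[0,0,48,0,0,-0.0008,0.005]],
  ],
)

```text
time: 61.02
eef_pos: [0.6875, -0.0301, 0.1072]
tcp_rot: [0.957, 0.291, -0.0, -0.0]
contact_force: [-1.7, 0.6, -0.8]
opening: 0.161
```

```bash
python3 arm.py w60
```

```text
61.075 [ 0.6875 -0.0301  0.1072] 33.59385673902007 0.16375091314576212 [-1.6918  0.7447  0.1779] [0.0562 0.4595 0.0997]
```

>>> move_arm(
  plan=[
    [[0,0,10,0,0,0,0.005],[0,0,20,0,0,0,0.005],[0,0,30,0,0,0,0.005],[0,0,40,0,0,0,0.005],[0,0,47,0,0,0,0.005]],
  ],
)

```text
time: 61.7
eef_pos: [0.6866, -0.029, 0.1072]
tcp_rot: [0.993, -0.117, -0.002, -0.001]
contact_force: [-3.2, 2.1, 1.9]
opening: 0.16
```

```bash
python3 arm.py w61
```

```text
61.75 [ 0.6866 -0.029   0.1072] -13.5850355855754 0.16198725111701334 [-3.2286  2.6413  1.6683] [0.5942 0.6813 0.1839]
```

>>> move_arm(
  plan=[
    [[0,0,2,0.0005,0,0,0.005],[0,0,4,0.0005,0,0,0.005],[0,0,5,0.0005,0,0,0.005],[0,0,6,0.0005,0,0,0.005],[0,0,6,0.0005,0,0,0.005]],
  ],
)

```text
time: 62.38
eef_pos: [0.6867, -0.029, 0.1072]
tcp_rot: [0.986, -0.169, -0.003, -0.001]
contact_force: [-3.7, 2.1, 1.7]
opening: 0.161
```

```bash
python3 arm.py w62
```

```text
62.425 [ 0.6867 -0.029   0.1072] -19.516187364855703 0.16801589810491335 [-4.003   1.3631  1.9627] [0.2685 0.8819 1.045 ]
```

>>> move_arm(
  plan=[
    [[0,0,-8,0,0,0,0.005],[0,0,-14,0,0,0,0.005],[0,0,-14,0,0,-0.008,0.005],[0,0,-14,0,0,-0.02,0.005],[0,0,-14,0,0,-0.032,0.005]],
  ],
)

```text
time: 63.05
eef_pos: [0.6876, -0.0293, 0.1407]
tcp_rot: [0.999, -0.049, -0.001, -0.001]
contact_force: [-0.0, -0.1, -0.6]
opening: 0.158
```

```bash
python3 arm.py w63
python3 - <<'E'
from h import *
print(rel([.4538,-.0254,.14],np.radians(82.2)))
E
```

```text
63.1 [ 0.6886 -0.0294  0.1431] -5.592473377754884 0.16621413771507978 [0.2222 0.5729 0.0312] [-0.0202 -0.0284 -0.0565]
(array([ -0.05,  -0.08, -87.79]), array([-0.2341,  0.0189,  0.003 ]))
```

>>> move_arm(
  plan=[
    [[0,0,-10,-0.03,0.002,0,0.005],[0,0,-20,-0.07,0.005,0,0.005],[0,0,-30,-0.11,0.01,0,0.005],[0,0,-40,-0.15,0.013,0,0.005],[0,0,-50,-0.19,0.016,0,0.005]],
  ],
)

```text
time: 63.72
eef_pos: [0.4972, -0.0269, 0.1438]
tcp_rot: [0.925, 0.38, 0.001, 0.0]
contact_force: [-0.3, 0.1, -0.1]
opening: 0.16
```

Run:
```python
from h import *
print(rel([.4538,-.0254,.136],np.radians(82.2)))
```

```text
(array([  0.11,  -0.11, -37.51]), array([-0.0298, -0.0316,  0.0077]))
```

>>> move_arm(
  plan=[
    [[0,0,-10,-0.01,-0.01,0.001,0.005],[0,0,-20,-0.02,-0.02,0.004,0.005],[0.1,-0.1,-30,-0.0298,-0.0316,0.0077,0.005],[0.1,-0.1,-37.5,-0.0298,-0.0316,0.0077,0.005],[0.1,-0.1,-37.5,-0.0298,-0.0316,0.0077,0.005]],
  ],
)

```text
time: 64.35
eef_pos: [0.4541, -0.0255, 0.1367]
tcp_rot: [0.754, 0.656, 0.001, 0.001]
contact_force: [0.7, 0.3, -0.4]
opening: 0.161
```

```bash
python3 arm.py w64a>/dev/null; python3 arm.py w64
```

```text
64.45 [ 0.4543 -0.0255  0.1366] 82.04371101261253 0.16251509812435508 [ 0.3259  0.5232 -1.9951] [-0.0048  0.0337 -0.0278]
```

>>> move_arm(
  plan=[
    [[0,0,0,0,-0.0015,0.004,0.005],[0,0,0,0,-0.0015,0.012,0.005],[0,0,0,0,-0.0015,0.019,0.005],[0,0,0,0,-0.0015,0.025,0.005],[0,0,0,0,-0.0015,0.029,0.005]],
  ],
)

```text
time: 65.08
eef_pos: [0.4526, -0.0252, 0.1069]
tcp_rot: [0.755, 0.656, 0.0, 0.0]
contact_force: [-0.6, -0.2, 0.0]
opening: 0.165
```

```bash
python3 arm.py w65
```

```text
65.125 [ 0.4523 -0.0252  0.1066] 82.03480538395745 0.16165323266184412 [-1.4486 -0.0226 -1.1438] [-0.0101 -0.0283  0.034 ]
```

>>> move_arm(
  plan=[
    [[0,0,10,0,0,-0.0004,0.005],[0,0,20,0,0,-0.0004,0.005],[0,0,30,0,0,-0.0004,0.005],[0,0,40,0,0,-0.0004,0.005],[0,0,50,0,0,-0.0004,0.005]],
  ],
)

```text
time: 65.75
eef_pos: [0.4522, -0.0255, 0.1069]
tcp_rot: [0.962, 0.274, -0.0, 0.0]
contact_force: [-1.4, -1.0, -1.6]
opening: 0.165
```

```bash
python3 arm.py w66
```

```text
65.8 [ 0.4522 -0.0254  0.1069] 31.546161877202668 0.15782843165447086 [-0.3106 -1.0356 -0.9498] [-0.2502  0.0669  0.1054]
```

Arm at upper left lags ~8° but follows. Continue to the stop.

>>> move_arm(
  plan=[
    [[0,0,10,0,0,0,0.005],[0,0,20,0,0,0,0.005],[0,0,30,0,0,0,0.005],[0,0,40,0,0,0,0.005],[0,0,46,0,0,0,0.005]],
  ],
)

```text
time: 66.42
eef_pos: [0.4516, -0.0251, 0.1068]
tcp_rot: [0.992, -0.125, -0.001, 0.0]
contact_force: [-2.6, 0.4, -0.1]
opening: 0.16
```

```bash
python3 arm.py w67
```

```text
66.475 [ 0.4516 -0.0251  0.1068] -14.499524485584248 0.15865794348226325 [-2.2758  0.2036  0.6674] [0.2079 0.4076 0.4918]
```

>>> move_arm(
  plan=[
    [[0,0,2,0,0,0,0.005],[0,0,4,0,0,0,0.005],[0,0,4,0,0,0,0.005],[0,0,-4,0,0,0,0.005],[0,0,-9,0,0,0,0.005]],
  ],
)

```text
time: 67.1
eef_pos: [0.4522, -0.0252, 0.107]
tcp_rot: [0.999, -0.048, -0.0, -0.0]
contact_force: [-0.8, -1.0, -1.0]
opening: 0.158
```

>>> move_arm(
  plan=[
    [[0,0,0,0,0,-0.002,0.005],[0,0,0,0,0,-0.01,0.005],[0,0,0,0,0,-0.02,0.005],[0,0,0,0,0,-0.04,0.005],[0,0,0,0,0,-0.06,0.005]],
  ],
)

```text
time: 67.72
eef_pos: [0.4525, -0.0253, 0.1683]
tcp_rot: [0.999, -0.049, 0.0, -0.0]
contact_force: [-1.2, -0.2, -1.1]
opening: 0.159
```

```bash
python3 arm.py w68
python3 - <<'E'
from h import *
print(rel([.6012,-.3266,.165],np.radians(21.6)))
E
```

```text
67.775 [ 0.4543 -0.0257  0.1714] -5.610381228857736 0.16195513332076955 [1.4748 0.566  0.5656] [ 0.0489 -0.0801  0.0326]
(array([  0.11,  -0.32, -27.21]), array([0.1756, 0.2851, 0.0076]))
```

>>> move_arm(
  plan=[
    [[0,0,-4,0.025,0.04,0,0.005],[0.1,-0.1,-9,0.06,0.095,0,0.005],[0.1,-0.2,-14,0.095,0.15,0,0.005],[0.1,-0.3,-19,0.13,0.205,0,0.005],[0.1,-0.3,-25,0.16,0.255,0,0.005]],
  ],
)

```text
time: 68.4
eef_pos: [0.5879, -0.2936, 0.1726]
tcp_rot: [0.986, 0.17, 0.001, 0.0]
contact_force: [1.9, 0.7, -0.6]
opening: 0.163
```

Run:
```python
from h import *
print(get_state()['eef_pos'],rel([.6012,-.3266,.156],np.radians(21.6)))
```

```text
[ 0.5879 -0.2936  0.1726] (array([ 0.03, -0.07, -2.07]), array([0.0015, 0.0356, 0.0166]))
```

>>> move_arm(
  plan=[
    [[0,0,-2.1,0.0015,0.02,0.0,0.005],[0,0,-2.1,0.0015,0.0356,0.008,0.005],[0,0,-2.1,0.0015,0.0356,0.0166,0.005],[0,0,-2.1,0.0015,0.0356,0.0166,0.005],[0,0,-2.1,0.0015,0.0356,0.0166,0.005]],
  ],
)

```text
time: 69.03
eef_pos: [0.6011, -0.3254, 0.156]
tcp_rot: [0.982, 0.188, 0.0, -0.0]
contact_force: [-1.1, -0.7, -2.2]
opening: 0.159
```

```bash
python3 arm.py w69 && python3 -c "
from h import *
import numpy as np
print(rel([.6012,-.3266,.072],np.radians(21.6)))"
```

```text
69.075 [ 0.6013 -0.3257  0.1564] 21.677218498458366 0.16025289305223428 [ 0.3183  0.1741 -1.0513] [ 0.0175 -0.0098  0.0027]
(array([ 0.04, -0.08,  0.08]), array([-0.0005,  0.0008,  0.0844]))
```

View pics/z_w69.png

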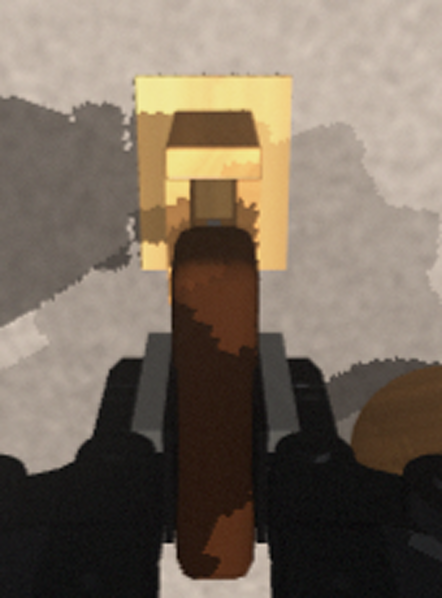

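```bash
ls pics | grep -E "z_w(36|57)"
```

```text
z_w36.png
z_w57.png
```

The handle (column about 213) is centred on the slot (columns 165–260). I'll compare it with the earlier picture taken from the same hover.

View pics/z_w36.png

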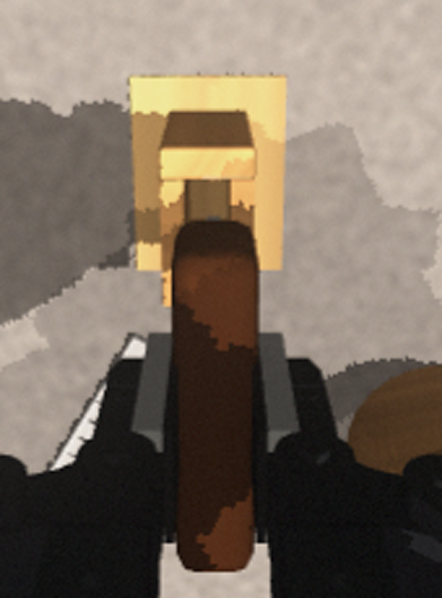

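View pics/z_w57.png

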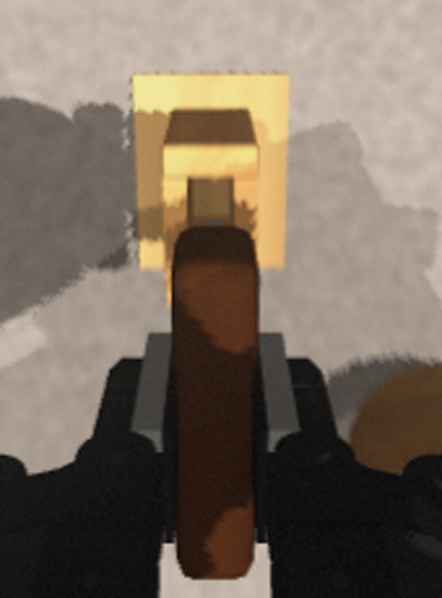

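The picture matches the earlier ones, so I'll lower the driver.

>>> move_arm(
  plan=[
    [[0,0,0.1,-0.0005,0.0008,0.02,0.005],[0,0,0.1,-0.0005,0.0008,0.042,0.005],[0,0,0.1,-0.0005,0.0008,0.062,0.005],[0,0,0.1,-0.0005,0.0008,0.077,0.005],[0,0,0.1,-0.0005,0.0008,0.083,0.005]],
  ],
)

```text
time: 69.7
eef_pos: [0.6007, -0.3261, 0.0715]
tcp_rot: [0.982, 0.187, -0.0, -0.001]
contact_force: [-0.2, -0.1, -1.9]
opening: 0.163
```

```bash
python3 arm.py w70
```

```text
69.75 [ 0.6006 -0.3262  0.0714] 21.578096733193064 0.16155158876125758 [ 0.405   1.2735 -1.8424] [ 0.0837 -0.1821 -0.0313]
```

View pics/z_w70.png

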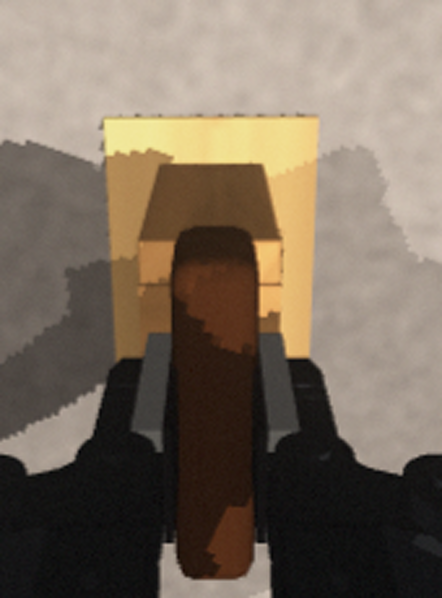

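The driver sits centred in the slot, so I'll release it.

>>> move_arm(
  plan=[
    [[0,0,0,0,0,0.001,0.03],[0,0,0,0,0,0.001,0.05],[0,0,0,0,0,0.001,0.05],[0,0,0,0,0,-0.03,0.05],[0,0,0,0,0,-0.08,0.05]],
  ],
)

```text
time: 70.38
eef_pos: [0.5994, -0.3255, 0.1501]
tcp_rot: [0.982, 0.187, -0.002, -0.002]
contact_force: [0.5, -0.3, 1.1]
opening: 0.585
```

>>> move_arm(
  plan=[
    [[0,0,0,0,0,-0.05,0.05],[0,0,0,0,0,-0.08,0.05],[0,0,0,0,0.05,-0.1,0.05],[0,0,0,0,0.1,-0.1,0.05],[0,0,0,0,0.12,-0.1,0.05]],
  ],
)

```text
time: 71.0
eef_pos: [0.6441, -0.4401, 0.2502]
tcp_rot: [0.982, 0.186, -0.001, -0.001]
contact_force: [0.3, 0.3, -0.4]
opening: 0.582
```

```bash
python3 - <<'E'
from h import *
snap('top','t71'); snap('scene','s71')
from plant import get_state
s=get_state(); print(s['time'],s['eef_pos'],s['opening'])
E
python3 arm.py w71; ls pics | grep 71
```

```text
71.1 [ 0.6437 -0.4396  0.2491] 0.5800462910297423
71.15 [ 0.6437 -0.4381  0.2491] 21.51046055082199 0.585569799786102 [0.8393 0.1589 0.4638] [ 0.0452 -0.007  -0.0567]
s71.png
t71.png
w71.png
z_w71.png
```

View pics/t71.png

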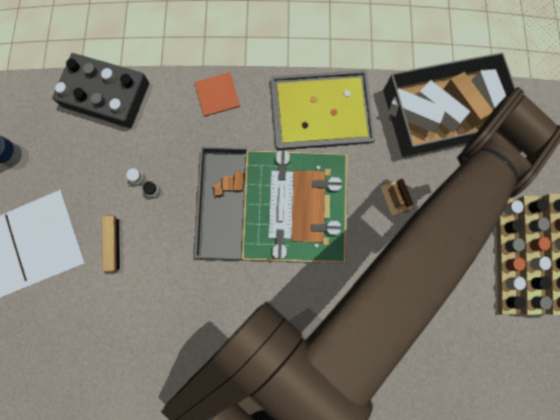

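View pics/s71.png

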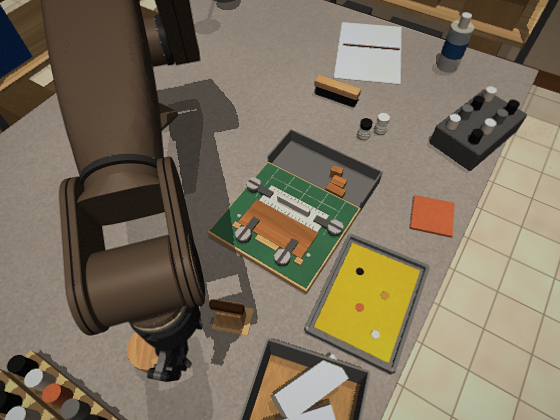

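In the top picture, the four arms are closed, the offcuts are in the tray (215–240,185) and the brush is at (110,243). The driver is in its stand at (398,195). I'll take a closer look at the jig with the wrist camera.

Run:
```python
from h import *
import numpy as np
print(rel([.50,-.06,.36],np.radians(0)))
```

```text
(array([-0.3 ,  0.21, 21.51]), array([ 0.0047, -0.4051, -0.1085]))
```

View pics/w71.png

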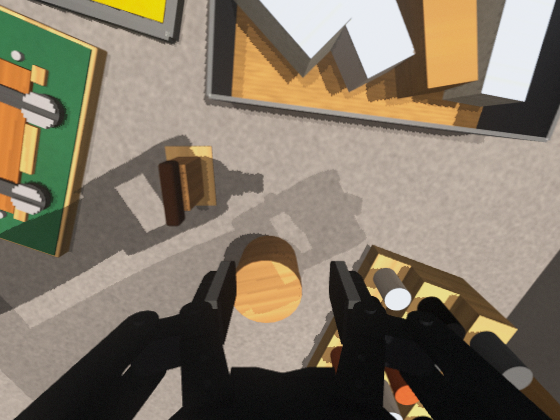

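```bash
cat h.py | head -80; cat arm.py
```

```text
from plant import *
import cv2,numpy as np
from scipy.spatial.transform import Rotation as R
np.set_printoptions(precision=4,suppress=True)
def cam(c,st=None):
    k=get_calibration(c)
    K=np.array(k['mtx']);d=np.array(k['dist_coeffs'])
    if c=='wrist':
        s=st or get_state()
        T=np.eye(4);T[:3,:3]=R.from_quat(s['tcp_rot']).as_matrix();T[:3,3]=s['eef_pos']
        E=T@np.array(k['hand_eye'])
    else: E=np.array(k['extrinsics'])
    return K,d,E
def ray(C,px):
    K,d,E=C
    u=cv2.undistortPoints(np.array(px,float).reshape(-1,1,2),K,d).reshape(-1,2)
    v=np.c_[u[:,0],-u[:,1],-np.ones(len(u))]@E[:3,:3].T
    return E[:3,3],v
def at_z(C,px,z):
    o,v=ray(C,px); return o+v*((z-o[2])/v[:,2])[:,None]
def proj(C,P):
    K,d,E=C
    p=(np.atleast_2d(P)-E[:3,3])@E[:3,:3]
    p=p*[1,-1,-1]
    return cv2.projectPoints(p.reshape(-1,1,3),np.zeros(3),np.zeros(3),K,d)[0].reshape(-1,2)
def snap(c,name):
    s=get_state(); im=read_camera(c); cv2.imwrite(f"pics/{name}.png",im[:,:,::-1]); return cam(c,s),im
def fwd(yaw):  # tool pointing down, tool x axis at yaw
    return np.array(
[... 1654 characters left out ...]
,r.fun
def tr(p,o):
    c,s=np.cos(p[2]),np.sin(p[2]); return np.atleast_2d(o)@np.array([[c,s,0],[-s,c,0],[0,0,1]])+[p[0],p[1],0]
def rel2(pos,yaw,tilt,s=None):
    s=s or get_state(); R0=R.from_quat(s['tcp_rot']).as_matrix(); p0=s['eef_pos']
    Rt=fwd(yaw)@R.from_euler('y',tilt).as_matrix()
    return np.round(R.from_matrix(R0.T@Rt).as_rotvec(degrees=True),2),np.round(R0.T@(np.array(pos)-p0),4)
from h import *
import sys
im=snap('wrist',sys.argv[1])[1]
cv2.imwrite('pics/z_%s.png'%sys.argv[1],cv2.resize(im[130:360,200:370,::-1],None,fx=2.6,fy=2.6,interpolation=cv2.INTER_CUBIC))
s=get_state();print(s['time'],s['eef_pos'],np.degrees(yawnow()),s['opening'],s['contact_force'],s['wrist_torque'])
```

View pics/z_w71.png

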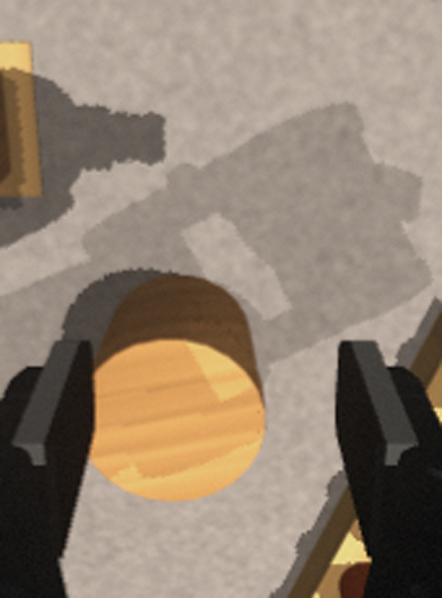

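Run:
```python
from h import *
C=cam('wrist'); im=cv2.imread('pics/w71.png')
p=[.6010,-.3264,np.radians(21.6)]
def draw(b,col):
    q=proj(C,tr(p,b))
    for i in range(8):
        for j in range(i):
            if bin(i^j).count('1')==1: cv2.line(im,tuple((q[i]*4).astype(int)),tuple((q[j]*4).astype(int)),col,1)
im=cv2.resize(im,None,fx=4,fy=4,interpolation=cv2.INTER_CUBIC)
draw(boxpts(-.027,.027,-.015,.015,0,.066),(0,0,255)); draw(boxpts(-.035,.035,-.008,.008,.066,.09),(255,0,0))
cv2.imwrite('pics/o71.png',im[480:1000,500:1000])
```

```text
(no output)
```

View pics/o71.png

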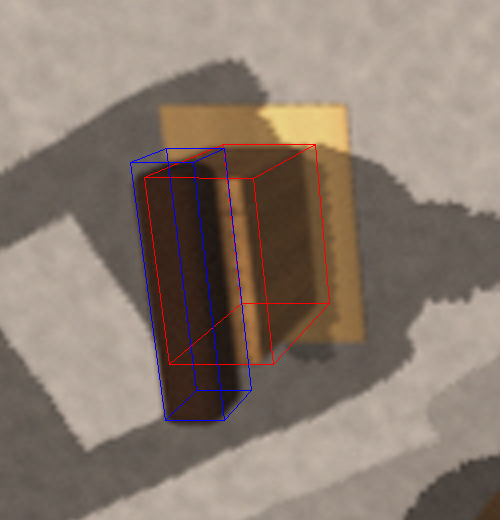

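The handle outline matches an upright driver seated in the stand. Next I'll look at the jig from above.

>>> move_arm(
  plan=[
    [[0,0,0,0,-0.04,-0.05,0.05],[0,0,0,0,-0.09,-0.1,0.05],[0,0,5,0,-0.14,-0.1085,0.05],[0,0,10,0.001,-0.19,-0.1085,0.05],[0,0,15,0.002,-0.24,-0.1085,0.05]],
  ],
)

```text
time: 71.78
eef_pos: [0.5567, -0.2116, 0.3599]
tcp_rot: [0.998, 0.056, -0.001, -0.002]
contact_force: [-0.5, 0.3, 0.0]
opening: 0.587
```

Run:
```python
from h import *
print(rel([.50,-.06,.36],0))
```

```text
(array([-0.24,  0.17,  6.41]), array([-0.0395, -0.157 ,  0.0007]))
```

>>> move_arm(
  plan=[
    [[0,0,3,-0.01,-0.05,0,0.05],[0,0,6,-0.025,-0.1,0,0.05],[0,0,6.4,-0.0395,-0.15,0,0.05],[0,0,6.4,-0.0395,-0.157,0,0.05],[0,0,6.4,-0.0395,-0.157,0,0.05]],
  ],
)

```text
time: 72.4
eef_pos: [0.4996, -0.0593, 0.3612]
tcp_rot: [1.0, 0.001, -0.001, -0.002]
contact_force: [-0.5, -0.2, -0.9]
opening: 0.591
```

Run:
```python
from h import *
C,im=snap('wrist','w73')
j=np.load('jig2.npy').ravel(); 
if abs(j[2])>.2: j[2]=np.radians(j[2])
print(j)
big=cv2.resize(im[:,:,::-1],None,fx=1.4,fy=1.4,interpolation=cv2.INTER_CUBIC)
def L(a,b,p,col):
    q=proj(C,tr(p,np.array([a,b])))*1.4
    cv2.line(big,tuple(q[0].astype(int)),tuple(q[1].astype(int)),col,1)
for x,y,dx,dy in [(-.118,-.004,1,0),(.118,-.004,-1,0),(-.055,-.136,0,1),(.055,-.136,0,1)]:
    L([x,y,.038],[x+.055*dx,y+.055*dy,.038],j,(255,0,255))
cv2.imwrite('pics/w73b.png',big[:588])
```

```text
[ 0.5708 -0.0226 -0.0148]
```

View pics/w73b.png

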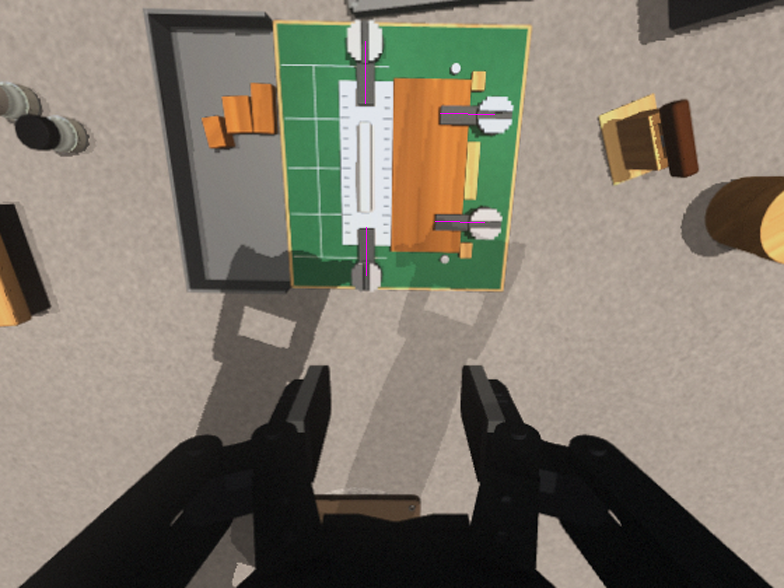

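Run:
```python
import cv2
im=cv2.imread('pics/w73.png')
cv2.imwrite('pics/w73c.png',cv2.resize(im[10:215,135:385],None,fx=2.9,fy=2.9,interpolation=cv2.INTER_CUBIC))
```

```text
(no output)
```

View pics/w73c.png

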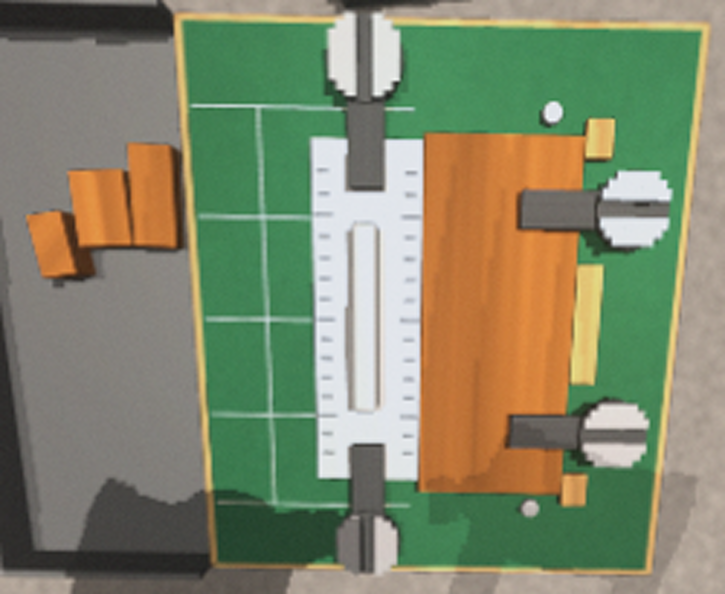

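The straightedge is flush with the board edge, all four arms are on their closed lines, the mat is clear and three offcuts lie in the tray. I'm handing the job in.

```bash
python3 -c "
from plant import ticket
print(ticket.sign_off())"
```

```text
the job is handed in; nothing more can be done
None
```

The trimming jig is ready for the next cut, and I handed the job in at about 72 s of the 210 s allowed.

**What I did**
- **End clamps:** I opened both with the driver. Once the straightedge was down and released, I closed both to their stops with the driver.
- **Back clamps:** I turned both clockwise to their stops with the driver.
- **Offcuts:** Three were present. One was already in the tray, knocked there on its own. I swept the other two in with the brush and stood it back upright, clear of the jig and tray.
- **Straightedge:** I laid it flush along the base board's edge facing the tray.
- **Driver:** It is back in its stand.

**Last checks, from the top, scene and wrist pictures**
- All four arms lie on their closed lines.
- The straightedge shows no visible gap to the board.
- The mat is clear, and all three offcuts are in the tray.
- The driver handle matches the pose expected when it is seated in the stand.
- I saw no sign that the paint pots or bamboo pot had been disturbed, but I did not measure their positions.

**What did not go cleanly**
- **Driver grip:** It tilted about 30° after I opened the near clamp, so I re-seated the driver in its stand and gripped it again.
- **Base board:** Placing the straightedge nudged it about 2 mm against its fence.
- **Clamp stops:** I judged these from torque and the pictures, since I had no joint reading. The far clamp's opening stop showed only 0.36 N m. The closing stops showed 0.3 to 1.05 N m, against 0.12 N m of friction.

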